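# Load the slide warmer

### The arm

A 6-joint arm with a two-finger parallel gripper is mounted at the origin on a cart in front of the work surface, level with it; the furniture and walls round the work are solid. World frame = base frame: x ahead of the robot, y to its left, z up, the work surface at z = 0. Lengths are in m, angles in rad, forces in N, time in s.
With the tool pointing down it reaches from about 0.35 to 0.775 m from the base axis. Payload 5.5 kg.
Tool frame: the origin (TCP) lies at the very end of the fingers, on their centre line; the grasp point (between the pads) lies 19 mm behind it; x points along the fingers, y is the direction in which the jaws open and shut, and the axes are right-handed (so a half turn about x gives the same grasp; the last joint's range is limited). The gripper opens to 85 mm and grips with 20 to 120 N. Pads are 22 mm wide; open, the fingers measure 114 mm over their backs; the gripper's body (76 mm by 85 mm) begins 54 mm behind the grasp point. The pads swing forward as they close: fully open they stand 13 mm farther back than shut.
Start: joints at [1.106, 0.313, 0.046, 1.304, 0, 1.431], TCP at [0.184, 0.545, 0.231] pointing down, gripper open.
Joint ranges: [-2.76, 2.76], [-0.86, 1.69], [-1.03, 1.26], [-2.2, 2.34], [-1.47, 1.5], [-3.14, 3.14]. Speed limits (rad/s): [2.57, 2.57, 3.14, 3.14, 3.14, 3.14].

### API

Orientations are given as a unit quaternion [w, x, y, z].
In Python, from workcell import env gives the robot as it stands.
- The arm moves only by the tool drive_tool, never from a script. Its argument "plan" is a list that holds one entry, the list of rows, each a list of 7 numbers: the shift along the tool's x, y, z in cm, then the turn, a rotation vector about the tool's x, y, z in degrees, then the opening, from 0 (shut) to 1 (fully open). In form: [[[tx, ty, tz, wx, wy, wz, fingers], ...]]. A call has exactly 5 rows; each row shifts and turns the commanded pose from where the row before left it, along the tool's axes as they then stand; what a row does not reach is not made up. A row lasts 1/12 s, in which the tool goes at most 41.7 mm and 7.16 degrees, less where a joint would pass 70% of its speed; a pose out of reach is approached as far as the arm can. A call with a gripper value outside its range is refused whole. The fingers move at their own pace and stop on an object; "squeeze" is the grip in N (left out, the last holds). Time passes only in rows, so rows that do not move let the fingers close, or fill a call up. It gives the time, the measured TCP pose, the force and the opening at its end, in the units of the state.
- env.get_state(): the state, without advancing time (a new reading comes with each control period).
- env.read_camera(name): name is "side" or "top"; returns the picture (400x640x3 uint8, red, green, blue); there is no depth.
- env.camera_model(name): a dict with "camera_matrix" (3x3 intrinsics, pixels), "camera_from_world" (4x4, takes a point from world to camera coordinates). Camera axes: x right, y down, z forward; pixel columns grow to the right and rows downward; lengths in m; the calibration is good to about 2 mm. A picture is of the moment at which its call begins. camera_model takes no time and is no camera call.
- env.hand_in(): hands the job in, once; it reports no verdict.
The state is a dict: "clock": time; "joint_pos": joint angles; "qvel": joint speeds; "tau": joint torques, N m; "tcp_pos": TCP position; "orientation": TCP orientation; "wrist_force": force on the tool from outside, world axes, zero at the start; "ft_torque": the same for the moment, N m; "finger_gap": finger opening in m.
Only numpy, scipy, OpenCV 4.12 (cv2) and the standard library are available. Lean on these libraries where they do the work, as an engineer would, in place of code of your own. Each camera call takes 0.05 s, during which the arm holds its last target.

### The job

Load the slide warmer: put every slide carrier on the loading apron, slide up, one in front of a bay of its own, and push it over the raised lip and in under the clear hood until it drops flat into the pocket behind the lip. When all carriers are down, and only then, push the switch lever on top of the warmer across to its other end (on), and leave the things standing around the work alone.

Things in the scene. Friction and masses are not known exactly. Their poses are not given: they have to be found in the camera images.
- station: the slide warmer, fixed, aluminium and white, with its open side toward the robot, 240 mm deep (its x, pointing away from the robot into the bays), 236 mm wide (y), 51 mm high without the switch. Origin on the worktop, 10 mm before the pockets begin. In its x order: loading apron, lip, pockets under a clear hood, back wall. Across its y: four bays
- apron (a point): centre of the flat loading apron's top, 12 mm above the worktop; the apron reaches from 48 mm before this point (free front edge) to 48 mm beyond it (foot of the lip's ramp) along the warmer's x, over the full width. Low guides part the bays from 32 mm beyond this point on (tapered to 3 mm wide in front, top 24 mm above the worktop)
- lip (a point): rear edge of the lip's crest, at mid-width, 18 mm above the worktop. Going along the warmer's x: a ramp starts at the apron (12 mm high) 30 mm before this point and rises to 18 mm at 6 mm before it; the crest is flat up to this point; then a sheer drop to the pocket floor 8 mm above the worktop. A carrier drops flat once its rear end is past this point; pushing it takes 1 to 4 N
- hood (a point): middle of the front lower edge of the fixed clear hood, 46 mm above the worktop and 16 mm beyond the lip's rear edge; the hood (5 mm thick, top at 51 mm) covers all pockets from here to the back wall and stands on the dividers
- bay0 (a point): bay 0 of the slide warmer's four equal bays (bay 0 farthest left, to the warmer's +y, then to the right at 56 mm pitch): centre of the pocket's floor, 8 mm above the worktop, 46 mm beyond the lip's rear edge; axes as the warmer's. The pocket is 92 mm long and 50 mm wide, so a carrier has 8 mm play along and 6 mm across; the dividers are 6 mm thick
- bay1 (a point): bay 1 of the slide warmer's four equal bays (bay 0 farthest left, to the warmer's +y, then to the right at 56 mm pitch): centre of the pocket's floor, 8 mm above the worktop, 46 mm beyond the lip's rear edge; axes as the warmer's. The pocket is 92 mm long and 50 mm wide, so a carrier has 8 mm play along and 6 mm across; the dividers are 6 mm thick
- bay2 (a point): bay 2 of the slide warmer's four equal bays (bay 0 farthest left, to the warmer's +y, then to the right at 56 mm pitch): centre of the pocket's floor, 8 mm above the worktop, 46 mm beyond the lip's rear edge; axes as the warmer's. The pocket is 92 mm long and 50 mm wide, so a carrier has 8 mm play along and 6 mm across; the dividers are 6 mm thick
- bay3 (a point): bay 3 of the slide warmer's four equal bays (bay 0 farthest left, to the warmer's +y, then to the right at 56 mm pitch): centre of the pocket's floor, 8 mm above the worktop, 46 mm beyond the lip's rear edge; axes as the warmer's. The pocket is 92 mm long and 50 mm wide, so a carrier has 8 mm play along and 6 mm across; the dividers are 6 mm thick
- carrier0_mid (a point): one of up to four identical flat slide carriers (a start has three or four, the others are absent): plain aluminium slab 84 (its x) x 44 (its y) x 12 mm (z) with a glass slide let into its upper face, about 0.11 kg, lying slide up on the worktop; either end may go in first. This point is its centre, half-way up (6 mm over what it lies on)
- carrier1_mid (a point): one of up to four identical flat slide carriers (a start has three or four, the others are absent): plain aluminium slab 84 (its x) x 44 (its y) x 12 mm (z) with a glass slide let into its upper face, about 0.11 kg, lying slide up on the worktop; either end may go in first. This point is its centre, half-way up (6 mm over what it lies on)
- carrier2_mid (a point): one of up to four identical flat slide carriers (a start has three or four, the others are absent): plain aluminium slab 84 (its x) x 44 (its y) x 12 mm (z) with a glass slide let into its upper face, about 0.11 kg, lying slide up on the worktop; either end may go in first. This point is its centre, half-way up (6 mm over what it lies on)
- carrier3_mid (a point): one of up to four identical flat slide carriers (a start has three or four, the others are absent): plain aluminium slab 84 (its x) x 44 (its y) x 12 mm (z) with a glass slide let into its upper face, about 0.11 kg, lying slide up on the worktop; either end may go in first. This point is its centre, half-way up (6 mm over what it lies on)
- switch (a joint): angle of the toggle lever on a 70 x 50 x 25 mm base on the rear of the hood: 0 rad = off, leaning toward the warmer's -y (right), up to 1.0 rad = on, leaning as far to +y (left); it stays where it is left and needs about 1 N at the ball
- switch_tip (a point): centre of the 26 mm black ball on the lever's end, 126 mm above the worktop at off and at on, 132 mm when upright; the pivot, whose axis runs along the warmer's x, is 60 mm from the ball, 73 mm above the worktop and 90 mm beyond the lip's rear edge; so the ball moves from 29 mm right to 29 mm left of the warmer's mid-line
- timer: bystander: white bench timer 66 x 66 x 20 mm, loose, origin under its centre
- bottle: bystander: small lab bottle with blue cap, 56 mm across, 105 mm high, loose, origin under its centre
- tape: bystander: roll of tape lying flat, 96 mm across, 19 mm high, loose, origin under its centre
Mind the look-alikes: they are no part of the job. What is shaped like the part that bears carrier1_mid but green is not meant.

How it is judged:
By the outcome, as a careful person would: the job done as asked, in the order asked, and still so for the second after the job is handed in, with the robot touching nothing.
Of carrier0, carrier1, carrier2, carrier3 only 3 to 4 are there at a start; the rules pass over those that are not, and their reading is None.
At some moment in a run one of carrier0, carrier1, carrier2, carrier3 may be knocked a few centimetres aside while the robot is not near it.
Once in a run the grip may slacken for a moment while it holds something.
It also fails if it takes over 210 s, if anything falls off the work surface, if the arm or the gripper's body presses on something with over 40 N, if the wrist force passes 120 N, or if a joint passes its speed limit or range.

## Working session

There is one attempt and no reset: what is moved stays moved. The work goes in short steps, Python scripts to look and compute and a tool call to move; the robot and the scene stay as the last step left them, time stands still between calls to the robot, and variables do not carry over. Pictures are saved under pics/ and viewed, and the job is handed in when it is done.

Besides the shell and the picture viewer there is one more tool, called by a JSON object that holds its "op" and its "data", one argument or row to a line. drive_tool: Moves the arm, as the interface text tells. Its arguments: {"type":"object","properties":{"plan":{"type":"array","items":{"type":"array","items":{"type":"array","items":{"type":"number"}}}},"squeeze":{"type":"number"}},"required":["plan"]}

```bash
mkdir -p pics; ls
python3 - <<'E'
from workcell import env
import cv2
s=env.get_state(); print(s)
for n in("side","top"):
    im=env.read_camera(n); cv2.imwrite(f"pics/{n}0.png",im[...,::-1])
    m=env.camera_model(n); print(n,m)
E
```

```text
pics
{'clock': 0.0, 'joint_pos': array([ 1.10636297e+00,  3.14019619e-01,  4.49689422e-02,  1.30364025e+00,
       -5.03543818e-06,  1.43123051e+00]), 'qvel': array([-1.29165063e-03, -1.15084606e-03, -5.91751288e-04, -5.58550889e-04,
        1.98016209e-03, -5.80232138e-05]), 'tau': array([ 3.14440713e-04, -4.80625463e+01,  2.98534083e+01,  1.94411643e-02,
       -1.82938516e-04, -2.89613538e-06]), 'tcp_pos': array([0.18328088, 0.54444427, 0.23039387]), 'orientation': array([ 0.69760102,  0.1137135 ,  0.69799608, -0.11499361]), 'wrist_force': array([ 0.13228974,  0.0144545 , -0.59847812]), 'ft_torque': array([-0.03028756,  0.01880027,  0.02360395]), 'finger_gap': 0.08502101876892025}
side {'camera_matrix': array([[429.86209307,   0.        , 327.78729318],
       [  0.        , 429.86209307, 200.7796987 ],
       [  0.        ,   0.        ,   1.        ]]), 'camera_from_world': array([[-0.99896002, -0.03959388,  0.02260962,  0.57859949],
       [-0.03520959,  0.35484405, -0.93426227,  0.15202832],
       [ 0.02896818, -0.93408673, -0.3558691 ,  1.18256035],
       [ 0.        ,  0.        ,  0.        ,  1.        ]])}
top {'camera_matrix': array([[404.16422036,   0.        , 327.76513314],
       [  0.        , 404.16422036, 195.60356099],
       [  0.        ,   0.        ,   1.        ]]), 'camera_from_world': array([[-0.00514358, -0.99983122, -0.01763726, -0.04165555],
       [-0.98095488,  0.00846958, -0.19405101,  0.59313786],
       [ 0.19416764,  0.01630324, -0.98083288,  1.21699092],
       [ 0.        ,  0.        ,  0.        ,  1.        ]])}
```

View pics/side0.png

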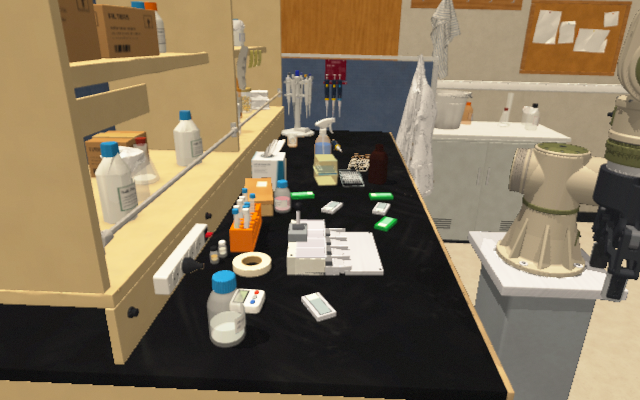

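View pics/top0.png

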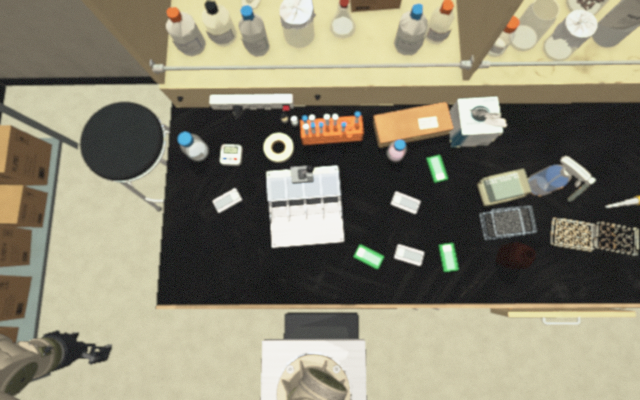

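The top view shows three white/silver carriers, at about (227,200), (405,203) and (409,255). There are three green look-alikes. The warmer is at about (305,205), with its switch at (302,175).

```bash
cat > h.py <<'E'
import numpy as np,cv2
from workcell import env
def ray(n,px,z):
    m=env.camera_model(n);T=m["camera_from_world"];R=T[:3,:3];c=-R.T@T[:3,3]
    d=R.T@np.linalg.inv(m["camera_matrix"])@np.array([px[0],px[1],1.]);return c+d*(z-c[2])/d[2]
def proj(n,p):
    m=env.camera_model(n);T=m["camera_from_world"];q=m["camera_matrix"]@(T[:3,:3]@np.array(p)+T[:3,3]);return q[:2]/q[2]
def shot(n,f,box=None,k=4):
    im=env.read_camera(n)[...,::-1].copy()
    if box: x0,y0,x1,y1=box; o=cv2.resize(im[y0:y1,x0:x1],None,fx=k,fy=k,interpolation=cv2.INTER_CUBIC)
    else:o=im
    cv2.imwrite("pics/"+f+".png",o); return im
def blobs(im,n,z=0.012,thr=100,amin=100,amax=1000):
    hsv=cv2.cvtColor(im,cv2.COLOR_BGR2HSV)
    m=((hsv[...,2]>thr)&(hsv[...,1]<70)).astype(np.uint8)
    m[:108]=0;m[300:]=0
    cs,_=cv2.findContours(m,cv2.RETR_EXTERNAL,cv2.CHAIN_APPROX_NONE);out=[]
    for c in cs:
        a=cv2.contourArea(c)
        if not amin<a<amax: continue
        w=np.array([ray(n,p,z)[:2] for p in c[:,0]],np.float32)
        r=cv2.minAreaRect(w*1000)
        b=cv2.boxPoints(r);e0=b[1]-b[0];e1=b[2]-b[1];e=e0 if np.hypot(*e0)>np.hypot(*e1) else e1
        print(np.round(c[:,0].mean(0)),int(a),"ctr",np.round(r[0],1),"size",np.round(r[1],1),"yaw",round((np.degrees(np.arctan2(e[1],e[0]))+90)%180-90,1))
        out.append((c,r))
    return out
E
python3 - <<'E'
from h import *
im=shot("top","t1",(200,140,440,290),3)
b=blobs(im,"top",amax=8000)
E
```

```text
[368. 256.] 173 ctr [ 406.  -171.6] size [75.8 29.9] yaw 62.3
[448. 256.] 169 ctr [ 403.7 -423.4] size [76.1 29.2] yaw 4.9
[409. 255.] 423 ctr [ 409.6 -300.8] size [91.  51.1] yaw 73.1
[570. 234.] 1142 ctr [ 470.7 -827.3] size [147.3  96.1] yaw 82.4
[509. 222.] 822 ctr [ 513.  -625.9] size [ 92.  115.2] yaw -82.8
[622. 203.] 140 ctr [ 572.3 -989.2] size [ 23.5 109. ] yaw -83.3
[405. 202.] 399 ctr [ 578.3 -296.3] size [90.9 51.8] yaw 67.3
[227. 200.] 396 ctr [590.9 286.7] size [52.3 91.4] yaw -59.8
[305. 205.] 5573 ctr [573.8  31.9] size [263.8 245. ] yaw 4.3
[437. 169.] 152 ctr [ 691.1 -406.4] size [76.6 28.4] yaw 14.8
[544. 181.] 2381 ctr [ 630.6 -727.1] size [142.  377.3] yaw -75.5
[230. 154.] 422 ctr [746.  280.6] size [74.9 74.1] yaw 86.6
[397. 148.] 186 ctr [ 757.  -273.4] size [59.8 74.1] yaw -2.4
[194. 148.] 360 ctr [768.9 402.6] size [92.3 68.3] yaw 45.1
[278. 147.] 700 ctr [770.1 121.4] size [105.4 101.1] yaw 0.7
[428. 122.] 188 ctr [ 850.9 -383.2] size [40.3 64.5] yaw -82.7
[ 35. 206.] 2355 ctr [597.5 938.8] size [653.2 201. ] yaw 8.8
[475. 125.] 1631 ctr [ 834.8 -549.4] size [192.7 131.3] yaw 89.3
```

View pics/t1.png

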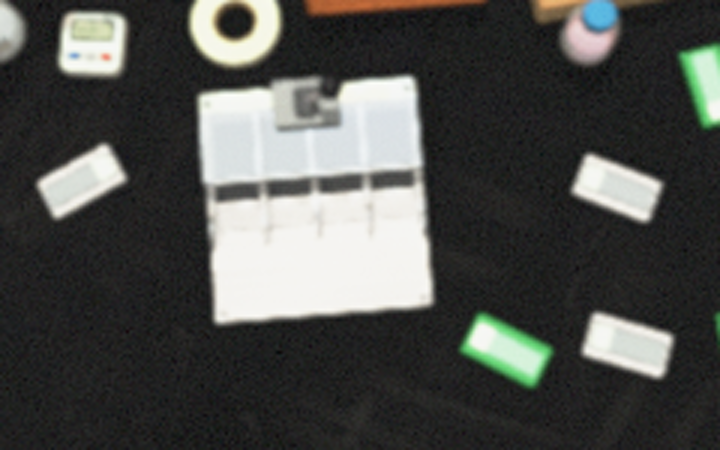

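Run:
```python
from h import *
ims=[env.read_camera("top").astype(float) for _ in range(3)]
g=np.mean(ims,0).mean(2)
def edge(p0,p1,nrm,z,n=25,L=7):
    nrm=np.array(nrm,float);nrm/=np.linalg.norm(nrm);P=[]
    for t in np.linspace(.08,.92,n):
        c=np.array(p0)*(1-t)+np.array(p1)*t
        s=np.arange(-L,L+.01,.1);q=(c+s[:,None]*nrm).astype(np.float32)
        v=cv2.remap(g.astype(np.float32),q[:,0].reshape(1,-1),q[:,1].reshape(1,-1),cv2.INTER_LINEAR)[0]
        hi,lo=v[:15].mean(),v[-15:].mean();i=np.argmax(v<(hi+lo)/2);P.append(ray("top",c+s[i]*nrm,z)[:2]*1000)
    P=np.array(P,np.float32);l=cv2.fitLine(P,cv2.DIST_HUBER,0,.01,.01).ravel()
    r=(P-l[2:])@[-l[1],l[0]];print(np.round(l,4),"ang",np.degrees(np.arctan2(l[1],l[0])).round(2),"res",r.std().round(2));return l
f=edge((271,247.7),(344,242),(0,1),.012)
a=edge((269,216),(271,247),(-1,0),.012,L=5)
b=edge((342,212),(344,242),(1,0),.012,L=5)
def X(l,m):
    A=np.array([[l[0],-m[0]],[l[1],-m[1]]]);t=np.linalg.solve(A,m[2:]-l[2:]);return l[2:]+t[0]*l[:2]
c1,c2=X(f,a),X(f,b);print(c1,c2,np.hypot(*(c1-c2)))
fy=(c1-c2)/np.hypot(*(c1-c2)); yaw=np.arctan2(-fy[0],fy[1]);print("yaw",np.degrees(yaw))
x=np.array([np.cos(yaw),np.sin(yaw)]);o=(c1+c2)/2+116*x;print("origin",o)
np.save("st.npy",[o[0],o[1],yaw])
for n,p in dict(apron=(-68,0,12),lip=(10,0,18),b0=(56,84,8),b1=(56,28,8),b2=(56,-28,8),b3=(56,-84,8),tip=(100,-29,126),bl=(124,118,51),br=(124,-118,51)).items():
    w=np.r_[o+p[0]*x+p[1]*fy,p[2]];print(n,w.round(1),proj("top",w/1000).round(1),proj("side",w/1000).round(1))
```

```text
[ 7.230000e-02 -9.974000e-01  4.434959e+02  1.327120e+01] ang -85.86 res 0.47
[9.978000e-01 6.620000e-02 4.794084e+02 1.403393e+02] ang 3.8 res 0.73
[ 9.966000e-01  8.190000e-02  4.984319e+02 -9.301660e+01] ang 4.7 res 0.64
[434.5054  137.36008] [451.47635 -96.87741] 234.85147
yaw 4.1439457
origin [558.6876   28.62378]
apron [490.9  23.7  12. ] [306.6 229.6] [360.  249.2]
lip [568.7  29.3  18. ] [304.9 205.5] [331.4 247.1]
b0 [608.5 116.5   8. ] [278.7 194.3] [314.5 265.7]
b1 [612.5  60.6   8. ] [295.7 192.9] [314.4 255.2]
b2 [616.6   4.7   8. ] [312.6 191.6] [314.3 245.6]
b3 [620.6 -51.1   8. ] [329.6 190.2] [314.3 236.9]
tip [660.5   6.9 126. ] [309.8 169.4] [298.4 205.8]
bl [673.8 155.3  51. ] [265.2 171.8] [286.6 257. ]
br [690.9 -80.1  51. ] [338.3 166. ] [291.2 218.4]
```

```bash
cat >> h.py <<'E'
from scipy.spatial.transform import Rotation as Ro
def S(x,y,z):
    o=np.load("st.npy");c,s=np.cos(o[2]),np.sin(o[2]);return np.array([o[0]+c*x-s*y,o[1]+s*x+c*y,z])
def to(target,yjaw,rotfirst=False):
    """target mm, yjaw deg (world direction of tool y, mod 180). Prints total tool-frame moves."""
    s=env.get_state();q=s["orientation"];R=Ro.from_quat([q[1],q[2],q[3],q[0]]).as_matrix()
    p=s["tcp_pos"]*1000;a=np.degrees(np.arctan2(R[1,1],R[0,1]))
    d=(yjaw-a+90)%180-90
    # desired R: x=(0,0,-1), y=(cos,sin,0)
    t=np.radians(a+d);xx=np.array([0,0,-1.]);yy=np.array([np.cos(t),np.sin(t),0]);Rd=np.c_[xx,yy,np.cross(xx,yy)]
    rv=np.degrees(Ro.from_matrix(R.T@Rd).as_rotvec())
    D=np.array(target)-p
    print("t",round(s["clock"],2),"pos",p.round(1),"jaw",a.round(1),"j6",s["joint_pos"][5].round(2),"gap",round(s["finger_gap"]*1000,1),"F",s["wrist_force"].round(1))
    print(" turn rv",rv.round(1)," shift now-frame cm",(R.T@D/10).round(2)," shift new-frame cm",(Rd.T@D/10).round(2))
E
python3 - <<'E'
from h import *
print(S(-68,84,0)[:2],S(-68,-28,0)[:2],S(-68,-84,0)[:2])
# carrier A long yaw -59.8 -> jaw 30.2
to([591,287,120],30.2)
E
```

```text
[484.79534912 107.49032593] [492.88873291  -4.21686745] [496.9354248  -60.07046509]
t 0.3 pos [183.4 544.8 231. ] jaw 71.4 j6 1.43 gap 85.5 F [-0.2  0.1  0.4]
 turn rv [41.2  0.   0. ]  shift now-frame cm [ 11.11 -11.42  46.85]  shift new-frame cm [11.1  22.26 42.78]
```

{"op": "drive_tool", "data": {
  "plan": [
    [[0.6,-0.76,3.12,0,0,0,1],[0.6,-0.76,3.12,0,0,0,1],[0.6,-0.76,3.12,0,0,0,1],[0.6,-0.76,3.12,0,0,0,1],[0.6,-0.76,3.12,0,0,0,1]]
  ]
}}

```text
clock: 0.72
tcp_pos: [0.3202, 0.4583, 0.2011]
orientation: [0.698, 0.114, 0.698, -0.114]
wrist_force: [1.2, 0.5, 0.4]
finger_gap: 0.0856
```

{"op": "drive_tool", "data": {
  "plan": [
    [[0.6,-0.76,3.12,0,0,0,1],[0.6,-0.76,3.12,0,0,0,1],[0.6,-0.76,3.12,0,0,0,1],[0.6,-0.76,3.12,0,0,0,1],[0.6,-0.76,3.12,0,0,0,1]]
  ]
}}

```text
clock: 1.13
tcp_pos: [0.4562, 0.3723, 0.1711]
orientation: [0.698, 0.114, 0.698, -0.114]
wrist_force: [-0.1, 0.2, 0.5]
finger_gap: 0.0852
```

{"op": "drive_tool", "data": {
  "plan": [
    [[0.6,-0.76,3.12,0,0,0,1],[0.6,-0.76,3.12,0,0,0,1],[0.6,-0.76,3.12,0,0,0,1],[0.6,-0.76,3.12,0,0,0,1],[0.6,-0.76,3.12,0,0,0,1]]
  ]
}}

```text
clock: 1.55
tcp_pos: [0.5919, 0.2865, 0.1409]
orientation: [0.698, 0.114, 0.698, -0.114]
wrist_force: [0.3, 0.7, -0.9]
finger_gap: 0.0856
```

{"op": "drive_tool", "data": {
  "plan": [
    [[0,0,0,7,0,0,1],[0,0,0,7,0,0,1],[0,0,0,7,0,0,1],[0,0,0,7,0,0,1],[0,0,0,7,0,0,1]]
  ]
}}

```text
clock: 1.97
tcp_pos: [0.5907, 0.2873, 0.1409]
orientation: [0.63, 0.321, 0.63, -0.321]
wrist_force: [-0.8, -0.5, -0.7]
finger_gap: 0.0854
```

Run:
```python
from h import *
to([591,287,120],30.2)
im=shot("top","t2",(190,120,290,230),5); shot("side","s2",(250,240,400,350),4)
blobs(im,"top")
```

```text
t 1.97 pos [590.7 287.3 140.9] jaw 36.0 j6 1.27 gap 85.4 F [-0.8 -0.5 -0.7]
 turn rv [ 5.8 -0.   0. ]  shift now-frame cm [2.09 0.   0.05]  shift new-frame cm [2.09 0.01 0.04]
[368. 256.] 172 ctr [ 406.3 -171.8] size [76. 27.] yaw 63.0
[448. 256.] 167 ctr [ 403.6 -423.4] size [75.8 29.2] yaw 4.9
[409. 254.] 415 ctr [ 409.9 -300.9] size [90.5 50.4] yaw 72.5
[517. 221.] 871 ctr [ 513.3 -636.2] size [ 91.7 137.4] yaw -84.1
[622. 203.] 141 ctr [ 571.5 -989.3] size [ 23.6 109.1] yaw -82.3
[405. 202.] 401 ctr [ 578.3 -296.5] size [91.2 51.9] yaw 67.2
[229. 200.] 279 ctr [591.9 284.9] size [52.3 87.3] yaw -59.8
[437. 168.] 154 ctr [ 690.6 -405.1] size [76.4 29.3] yaw 16.7
[230. 154.] 424 ctr [745.8 280.6] size [74.9 74.4] yaw 86.6
[397. 148.] 188 ctr [ 757.  -273.4] size [59.8 74.2] yaw -2.4
[278. 147.] 703 ctr [770.1 121.4] size [105.4 101.1] yaw 0.7
[428. 122.] 189 ctr [ 850.8 -383.2] size [40.5 64.5] yaw -83.2
```

View pics/t2.png

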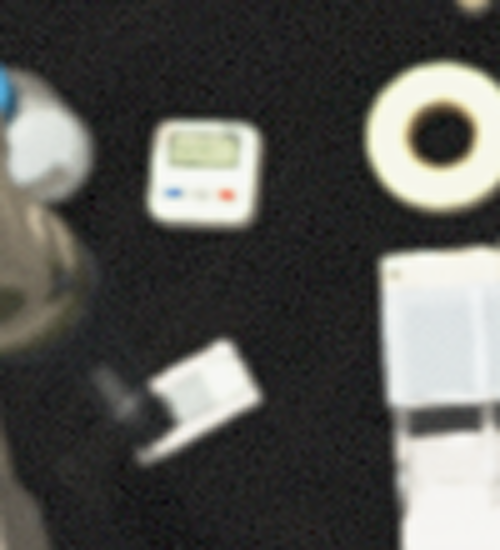

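The gripper hovers over the left carrier at crop (200,400), unobstructed. Next I go down.

{"op": "drive_tool", "data": {
  "plan": [
    [[3,0,0,5.8,0,0,1],[3,0,0,0,0,0,1],[3,0,0,0,0,0,1],[2.5,0,0,0,0,0,1],[1.8,0,0,0,0,0,1]]
  ]
}}

```text
clock: 2.48
tcp_pos: [0.5891, 0.2871, 0.0055]
orientation: [0.614, 0.348, 0.616, -0.35]
wrist_force: [0.2, -1.0, -0.1]
finger_gap: 0.0858
```

{"op": "drive_tool", "data": {
  "plan": [
    [[0.3,0,0,0,0,0,0.7],[0,0,0,0,0,0,0.6],[0,0,0,0,0,0,0.4],[0,0,0,0,0,0,0.2],[0,0,0,0,0,0,0.2]]
  ],
  "squeeze": 50
}}

```text
clock: 2.9
tcp_pos: [0.5922, 0.2882, 0.0075]
orientation: [0.615, 0.351, 0.613, -0.349]
wrist_force: [0.9, 0.0, 2.0]
finger_gap: 0.0409
```

Run:
```python
from h import *
to([591,287,50],30.2)
im=shot("top","t3",(190,160,290,230),5); shot("side","s3",(270,260,370,350),6)
```

```text
t 2.9 pos [592.2 288.2   7.5] jaw 30.6 j6 1.37 gap 40.9 F [0.9 0.  2. ]
 turn rv [ 0.4  0.  -0.2]  shift now-frame cm [-4.25 -0.15  0.04]  shift new-frame cm [-4.25 -0.16  0.04]
```

View pics/s3.png

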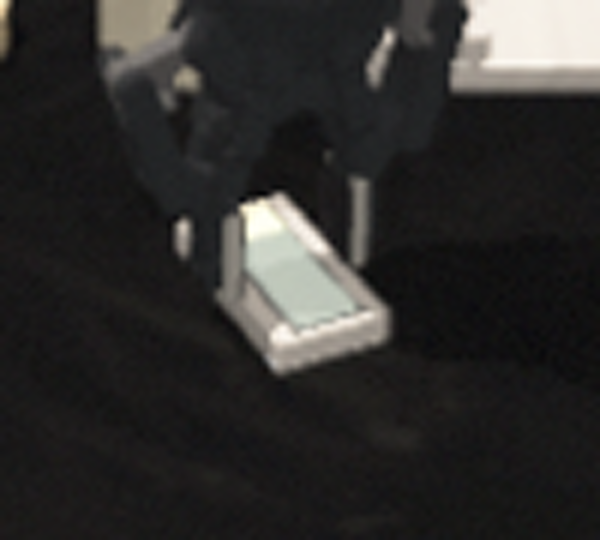

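{"op": "drive_tool", "data": {
  "plan": [
    [[0,0,0,0,0,0,0.2],[0,0,0,0,0,0,0.2],[0,0,0,0,0,0,0.2],[0,0,0,0,0,0,0.2],[0,0,0,0,0,0,0.2]]
  ]
}}

```text
clock: 3.42
tcp_pos: [0.5922, 0.2882, 0.0074]
orientation: [0.615, 0.351, 0.613, -0.349]
wrist_force: [0.2, -0.3, 6.4]
finger_gap: 0.0415
```

Run:
```python
from h import *
to([591,287,50],30.2)
print(env.get_state()["tcp_pos"],env.get_state()["joint_pos"])
im=shot("top","t4",(190,160,290,230),6); shot("side","s4",(270,260,370,350),6)
```

```text
t 3.42 pos [592.2 288.2   7.4] jaw 30.6 j6 1.37 gap 41.5 F [ 0.2 -0.3  6.4]
 turn rv [ 0.4  0.  -0.2]  shift now-frame cm [-4.26 -0.15  0.04]  shift new-frame cm [-4.26 -0.16  0.04]
[0.59219485 0.28817578 0.00744068] [ 3.31060626e-01  6.08457179e-01 -6.09651959e-02  8.97495536e-01
  1.21868633e-04  1.36762933e+00]
```

View pics/s4.png

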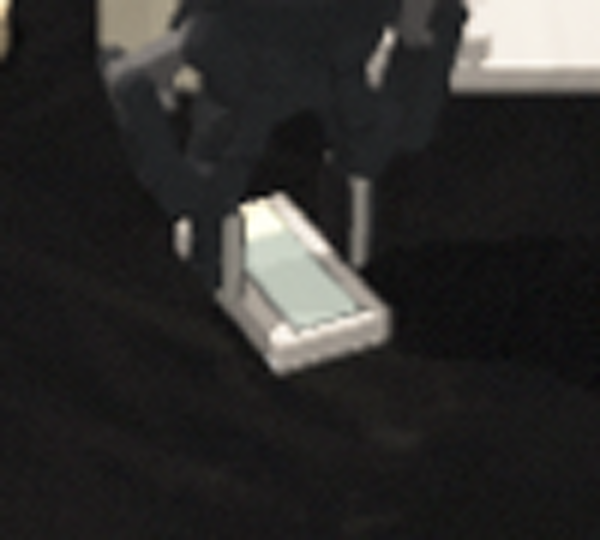

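View pics/t4.png

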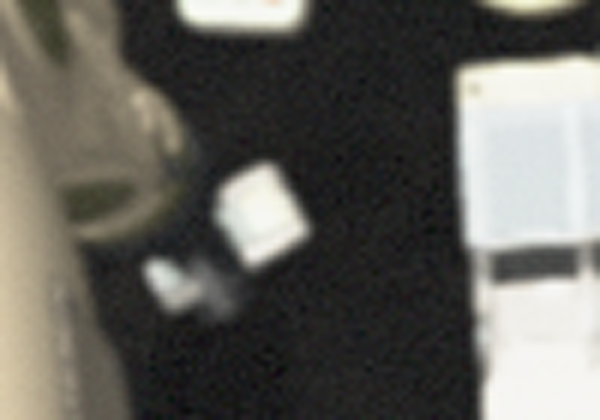

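The image shows a pad on either side of the carrier, which is held across its width. I lift a little to test the grip.

{"op": "drive_tool", "data": {
  "plan": [
    [[-1,0,0,0,0,0,0.2],[-1,0,0,0,0,0,0.2],[-1,0,0,0,0,0,0.2],[-1,0,0,0,0,0,0.2],[0,0,0,0,0,0,0.2]]
  ]
}}

```text
clock: 3.93
tcp_pos: [0.5924, 0.2882, 0.0485]
orientation: [0.615, 0.352, 0.613, -0.349]
wrist_force: [0.2, 0.1, -0.1]
finger_gap: 0.0413
```

Run:
```python
from h import *
p=S(-70,84,60)
to(p,94.14)
shot("side","s5",(270,240,370,350),5)
```

```text
t 3.93 pos [592.4 288.2  48.5] jaw 30.6 j6 1.37 gap 41.3 F [ 0.2  0.1 -0.1]
 turn rv [-63.5   0.2  -0.2]  shift now-frame cm [ -1.22 -18.64   9.99]  shift new-frame cm [ -1.15 -17.25 -12.24]
```

View pics/s5.png

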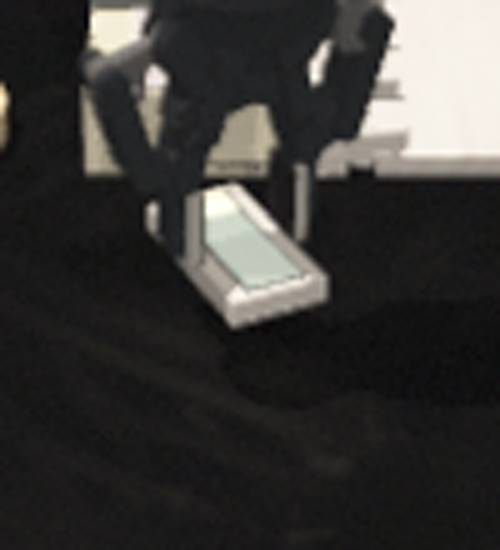

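The carrier hangs level, held across its width. Next I move it over to bay 0.

{"op": "drive_tool", "data": {
  "plan": [
    [[0,-2.33,1.25,0,0,0,0.2],[0,-2.33,1.25,0,0,0,0.2],[0,-2.33,1.25,0,0,0,0.2],[0,-2.33,1.25,0,0,0,0.2],[0,-2.33,1.25,0,0,0,0.2]]
  ]
}}

```text
clock: 4.4
tcp_pos: [0.521, 0.1736, 0.0448]
orientation: [0.614, 0.35, 0.614, -0.35]
wrist_force: [0.7, 0.0, -0.5]
finger_gap: 0.0416
```

{"op": "drive_tool", "data": {
  "plan": [
    [[0,-2.33,1.25,0,0,0,0.2],[0,-2.33,1.25,0,0,0,0.2],[0,-2.33,1.25,0,0,0,0.2],[0,0,0,-6,0,0,0.2],[0,0,0,-6,0,0,0.2]]
  ]
}}

```text
clock: 4.82
tcp_pos: [0.4797, 0.1054, 0.045]
orientation: [0.647, 0.283, 0.648, -0.284]
wrist_force: [-0.0, -0.2, -1.1]
finger_gap: 0.0415
```

{"op": "drive_tool", "data": {
  "plan": [
    [[0,0,0,-6.5,0,0,0.2],[0,0,0,-6.5,0,0,0.2],[0,0,0,-6.5,0,0,0.2],[0,0,0,-6.5,0,0,0.2],[0,0,0,-6.5,0,0,0.2]]
  ]
}}

```text
clock: 5.23
tcp_pos: [0.4808, 0.1066, 0.045]
orientation: [0.701, 0.09, 0.702, -0.09]
wrist_force: [-0.3, -0.5, -1.1]
finger_gap: 0.0414
```

{"op": "drive_tool", "data": {
  "plan": [
    [[0,0,0,-6.5,0,0,0.2],[0,0,0,-6.5,0,0,0.2],[0,0,0,-6,0,0,0.2],[0,0,0,0,0,0,0.2],[0,0,0,0,0,0,0.2]]
  ]
}}

```text
clock: 5.65
tcp_pos: [0.4809, 0.1066, 0.0451]
orientation: [0.707, -0.024, 0.707, 0.024]
wrist_force: [-0.3, 0.1, -1.7]
finger_gap: 0.0414
```

Run:
```python
from h import *
p=S(-70,84,20)
to(p,94.14)
shot("top","t6",(240,150,350,260),5)
shot("side","s6",(280,200,400,300),5)
```

```text
t 5.65 pos [480.9 106.6  45.1] jaw 93.9 j6 -0.01 gap 41.4 F [-0.3  0.1 -1.7]
 turn rv [-0.2 -0.  -0. ]  shift now-frame cm [2.51 0.06 0.2 ]  shift new-frame cm [2.51 0.06 0.2 ]
```

View pics/t6.png

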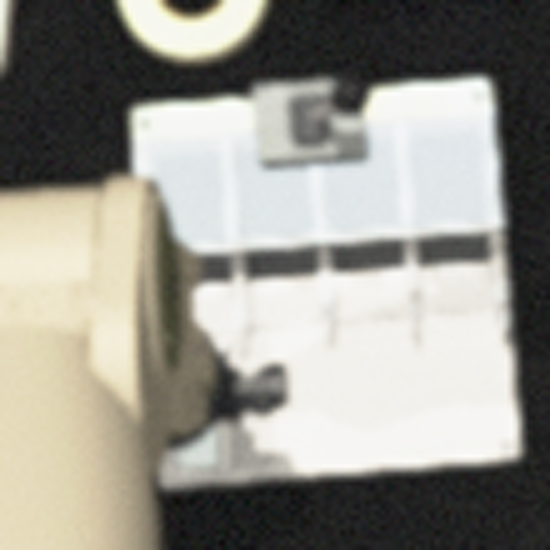

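View pics/s6.png

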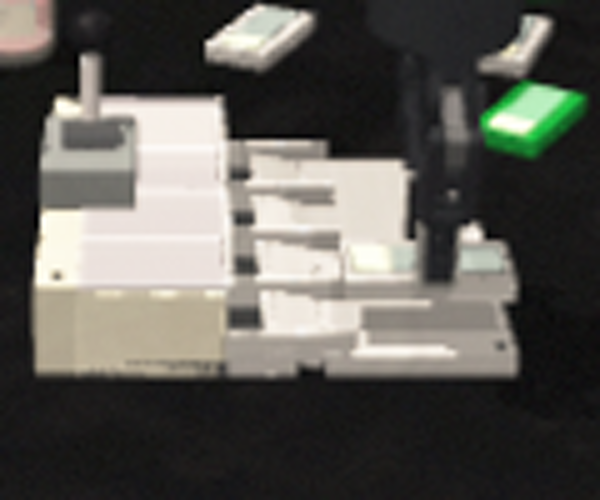

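The carrier hangs above the apron in line with bay 0. I lower it now.

{"op": "drive_tool", "data": {
  "plan": [
    [[0.8,0.06,0.3,0,0,0,0.2],[0.7,0,0,0,0,0,0.2],[0.5,0,0,0,0,0,0.2],[0.2,0,0,0,0,0,0.2],[0.1,0,0,0,0,0,0.2]]
  ]
}}

```text
clock: 6.17
tcp_pos: [0.4833, 0.1074, 0.0213]
orientation: [0.706, -0.025, 0.707, 0.025]
wrist_force: [-0.4, 0.1, -1.9]
finger_gap: 0.0415
```

Run:
```python
from h import *
to(S(-67,84,19.4),94.14)
shot("side","s7",(280,200,400,300),5)
```

```text
t 6.17 pos [483.3 107.4  21.3] jaw 94.1 j6 -0.01 gap 41.5 F [-0.4  0.1 -1.9]
 turn rv [-0.1 -0.1 -0. ]  shift now-frame cm [ 0.19 -0.    0.25]  shift new-frame cm [ 0.19 -0.    0.25]
```

View pics/s7.png

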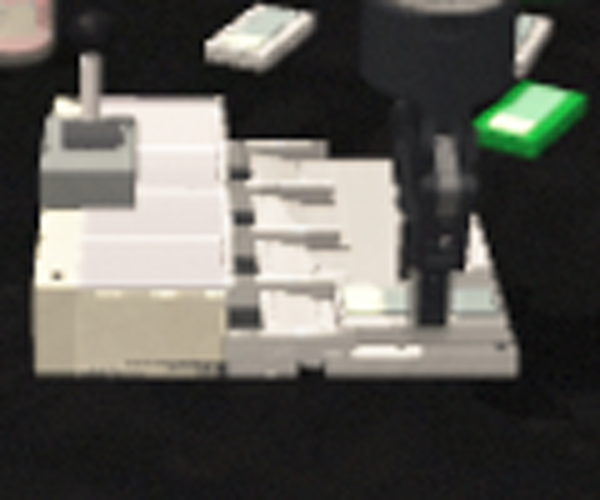

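{"op": "drive_tool", "data": {
  "plan": [
    [[0.0,0,0.2,0,0,0,0.2],[0.1,0,0,0,0,0,0.2],[0.1,0,0,0,0,0,0.2],[0,0,0,0,0,0,0.2],[0,0,0,0,0,0,0.2]]
  ]
}}

```text
clock: 6.63
tcp_pos: [0.4861, 0.1076, 0.0204]
orientation: [0.707, -0.025, 0.707, 0.025]
wrist_force: [-0.2, -0.1, -0.7]
finger_gap: 0.0412
```

{"op": "drive_tool", "data": {
  "plan": [
    [[0,0,0,0,0,0,0.7],[0,0,0,0,0,0,0.7],[0,0,0,0,0,0,0.7],[-1.5,0,0,0,0,0,0.7],[-2.5,0,0,0,0,0,0.7]]
  ]
}}

```text
clock: 7.05
tcp_pos: [0.4838, 0.1074, 0.0586]
orientation: [0.705, -0.025, 0.708, 0.025]
wrist_force: [0.1, 0.5, -0.5]
finger_gap: 0.0599
```

{"op": "drive_tool", "data": {
  "plan": [
    [[-2,0,-3.5,0,0,0,0],[0,0,-3.5,0,0,0,0],[0,0,0,0,0,0,0],[0,0,0,0,0,0,0],[0,0,0,0,0,0,0]]
  ]
}}

```text
clock: 7.47
tcp_pos: [0.4169, 0.1027, 0.0807]
orientation: [0.707, -0.025, 0.706, 0.025]
wrist_force: [0.8, -0.1, 0.1]
finger_gap: 0.0002
```

Run:
```python
from h import *
to(S(-135,84,17),94.14)
shot("side","s8",(280,200,400,300),5)
shot("top","t8",(240,150,350,260),5)
```

```text
t 7.47 pos [416.9 102.7  80.7] jaw 94.1 j6 -0.02 gap 0.2 F [ 0.8 -0.1  0.1]
 turn rv [-0.   0.1 -0. ]  shift now-frame cm [ 6.37 -0.01  0.09]  shift new-frame cm [ 6.37 -0.01  0.1 ]
```

View pics/s8.png

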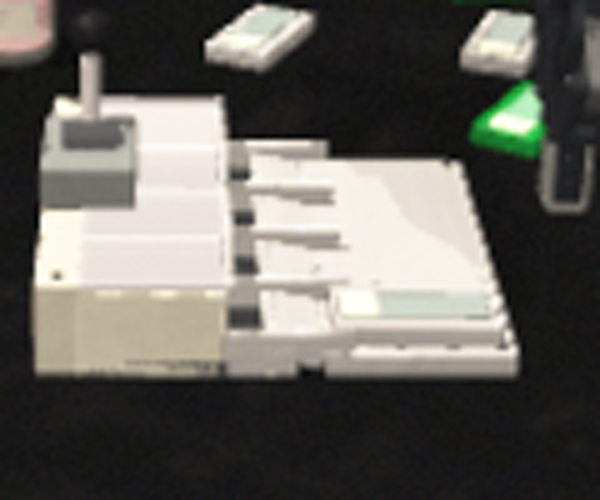

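View pics/t8.png

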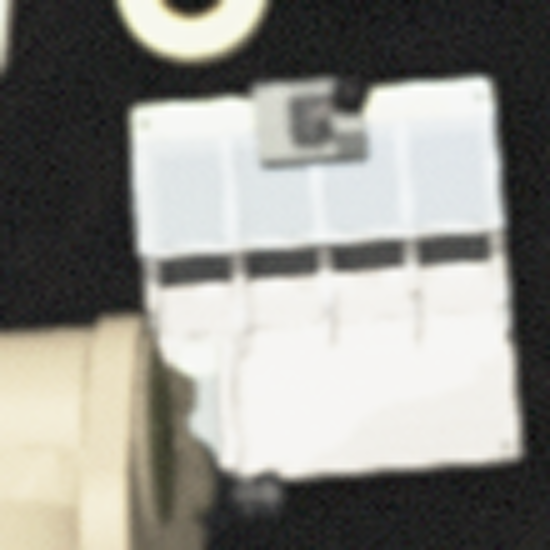

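Run:
```python
from h import *
for z in (5,10,15,20,25): print(z,[ (proj("side",np.r_[S(-70,84+d,z)]/1000)-[280,200])*5 for d in (22,36)])
print("now tip")
for z in (70,75,80,85): print(z,[ (proj("side",np.array([416.9,102.7+d,z])/1000)-[280,200])*5 for d in (0,14)])
```

```text
5 [array([424.82405631, 356.71051599]), array([428.04201501, 371.16837346])]
10 [array([425.35916833, 347.93179605]), array([428.58913815, 362.30558928])]
15 [array([425.8960594 , 339.12388993]), array([429.13810277, 353.41297515])]
20 [array([426.43473843, 330.28665185]), array([429.68891819, 344.4903802 ])]
25 [array([426.97521435, 321.41993504]), array([430.24159378, 335.53765256])]
now tip
70 [array([558.49094566, 220.85916456]), array([561.30742242, 233.60017218])]
75 [array([559.2479988 , 211.85365748]), array([562.07855723, 224.50486174])]
80 [array([560.00756924, 202.81820581]), array([562.85228788, 215.37893398])]
85 [array([560.76966957, 193.75265993]), array([563.62862752, 206.22223404])]
```

The carrier lies flat and square in front of bay 0, and the shut fingers are clear behind it. I go down and push.

{"op": "drive_tool", "data": {
  "plan": [
    [[2,0,0,0,0,0,0],[2,0,0,0,0,0,0],[1.5,0,0,0,0,0,0],[0.75,0,0.6,0,0,0,0],[0,0,0.6,0,0,0,0]]
  ]
}}

```text
clock: 7.98
tcp_pos: [0.4278, 0.1034, 0.0161]
orientation: [0.706, -0.025, 0.708, 0.025]
wrist_force: [0.4, -0.1, -0.2]
finger_gap: -0.0001
```

{"op": "drive_tool", "data": {
  "plan": [
    [[0,0,0.8,0,0,0,0],[0,0,0.8,0,0,0,0],[0,0,0.8,0,0,0,0],[0,0,0.8,0,0,0,0],[0,0,0.8,0,0,0,0]]
  ]
}}

```text
clock: 8.4
tcp_pos: [0.4694, 0.1064, 0.0183]
orientation: [0.707, -0.025, 0.706, 0.025]
wrist_force: [-1.3, -0.4, 1.8]
finger_gap: -0.0005
```

Run:
```python
from h import *
to(S(2,84,22),94.14)
shot("side","s9",(280,200,400,300),5)
```

```text
t 8.4 pos [469.4 106.4  18.3] jaw 94.1 j6 -0.02 gap -0.5 F [-1.3 -0.4  1.8]
 turn rv [-0.  0. -0.]  shift now-frame cm [-0.36  0.    8.55]  shift new-frame cm [-0.37 -0.    8.55]
```

View pics/s9.png

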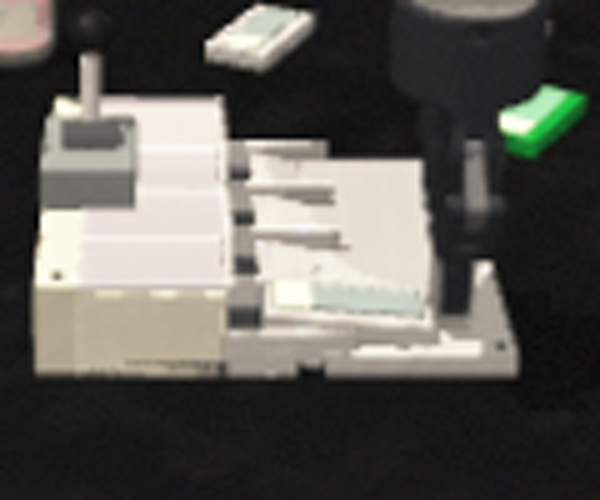

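{"op": "drive_tool", "data": {
  "plan": [
    [[0,0,0.9,0,0,0,0],[0,0,0.9,0,0,0,0],[0,0,0.9,0,0,0,0],[-0.2,0,0.9,0,0,0,0],[-0.2,0,0.7,0,0,0,0]]
  ]
}}

```text
clock: 8.87
tcp_pos: [0.5123, 0.1094, 0.0219]
orientation: [0.707, -0.025, 0.706, 0.025]
wrist_force: [-0.9, 0.9, 0.8]
finger_gap: -0.0001
```

Run:
```python
from h import *
to(S(2,84,22),94.14)
shot("side","s10",(280,200,400,300),5)
```

```text
t 8.87 pos [512.3 109.4  21.9] jaw 94.1 j6 -0.01 gap -0.1 F [-0.9  0.9  0.8]
 turn rv [-0.1  0.  -0. ]  shift now-frame cm [-0.    0.01  4.24]  shift new-frame cm [-0.01  0.01  4.24]
```

View pics/s10.png

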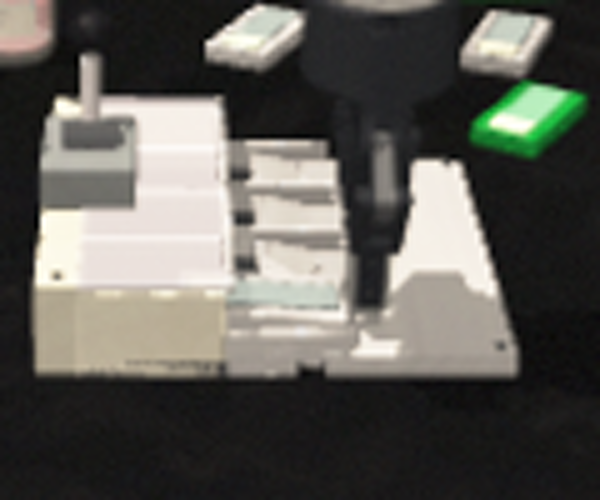

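{"op": "drive_tool", "data": {
  "plan": [
    [[0,0,0.9,0,0,0,0],[0,0,0.9,0,0,0,0],[0,0,0.9,0,0,0,0],[0,0,0.9,0,0,0,0],[0,0,0.7,0,0,0,0]]
  ]
}}

```text
clock: 9.33
tcp_pos: [0.5553, 0.1125, 0.0218]
orientation: [0.707, -0.025, 0.706, 0.025]
wrist_force: [0.3, -0.2, -0.8]
finger_gap: -0.0001
```

Run:
```python
from h import *
to(S(2,84,22),94.14)
shot("side","s11",(280,200,400,300),5)
```

```text
t 9.33 pos [555.3 112.5  21.8] jaw 94.1 j6 -0.01 gap -0.1 F [ 0.3 -0.2 -0.8]
 turn rv [-0.1  0.  -0. ]  shift now-frame cm [-0.02  0.01 -0.06]  shift new-frame cm [-0.02  0.01 -0.06]
```

View pics/s11.png

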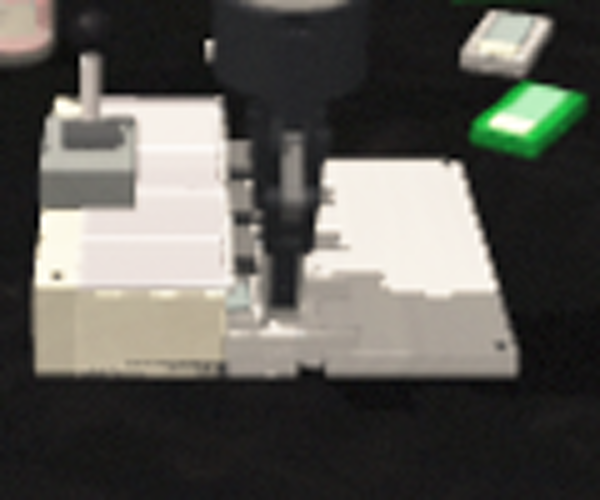

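{"op": "drive_tool", "data": {
  "plan": [
    [[0,0,-2,0,0,0,0],[-1,0,-3,0,0,0,0],[-2,0,-3,0,0,0,0.3],[-3,0,-2,0,0,0,1],[0,0,0,0,0,0,1]]
  ]
}}

```text
clock: 9.8
tcp_pos: [0.4521, 0.1055, 0.0855]
orientation: [0.707, -0.025, 0.706, 0.026]
wrist_force: [0.2, 0.2, 0.4]
finger_gap: 0.0356
```

Run:
```python
from h import *
im=shot("top","t12",(260,150,350,260),5)
shot("side","s12",(280,200,400,300),5)
blobs(im,"top",amin=350,amax=500)
```

```text
[409. 255.] 415 ctr [ 409.6 -300.8] size [90.4 50.4] yaw 72.4
[405. 202.] 402 ctr [ 578.3 -296.5] size [91.2 51.9] yaw 67.2
[230. 154.] 425 ctr [745.3 280.4] size [76.2 73.2] yaw 89.4
[194. 148.] 373 ctr [768.9 402.4] size [92.2 68.5] yaw 45.6
```

View pics/s12.png

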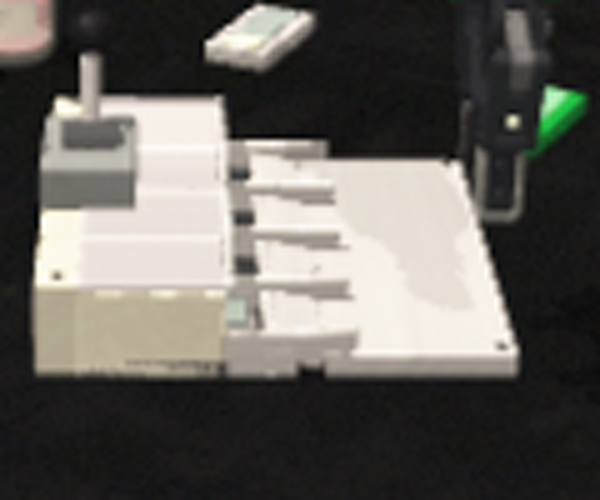

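View pics/t12.png

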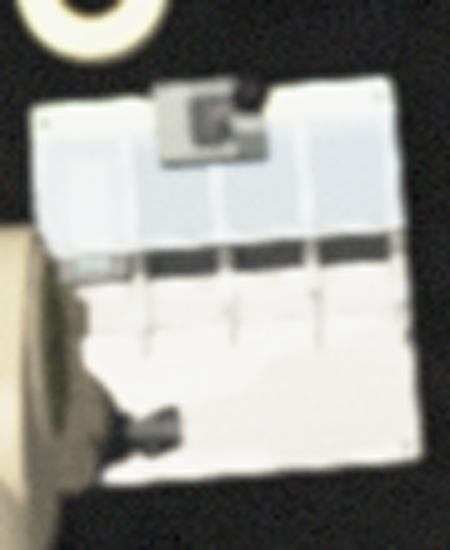

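Carrier 1 lies flat in bay 0: its rear edge shows sunken behind the lip at side crop (258,310). Next is the near right carrier at (410,-301).

Run:
```python
from h import *
to([410,-301,100],-17.5)
```

```text
t 9.9 pos [455.2 105.4  83.3] jaw 94.1 j6 -0.02 gap 50.9 F [-0.   0.6 -0.1]
 turn rv [-68.4   0.2   0.1]  shift now-frame cm [ -1.7  -40.22  -7.41]  shift new-frame cm [ -1.67  -7.91 -40.12]
```

{"op": "drive_tool", "data": {
  "plan": [
    [[-0.3,-3.35,-0.62,0,0,0,1],[-0.3,-3.35,-0.62,0,0,0,1],[-0.3,-3.35,-0.62,0,0,0,1],[-0.3,-3.35,-0.62,0,0,0,1],[-0.3,-3.35,-0.62,0,0,0,1]]
  ]
}}

```text
clock: 10.32
tcp_pos: [0.4355, -0.0656, 0.0961]
orientation: [0.707, -0.025, 0.707, 0.026]
wrist_force: [0.9, -0.3, -0.2]
finger_gap: 0.0853
```

{"op": "drive_tool", "data": {
  "plan": [
    [[0,-3.35,-0.62,0,0,0,1],[0,-3.35,-0.62,0,0,0,1],[0,-3.35,-0.62,0,0,0,1],[0,-3.35,-0.62,0,0,0,1],[0,-3.35,-0.62,0,0,0,1]]
  ]
}}

```text
clock: 10.73
tcp_pos: [0.4163, -0.2355, 0.0958]
orientation: [0.707, -0.025, 0.707, 0.025]
wrist_force: [-0.1, 0.6, 0.4]
finger_gap: 0.0854
```

{"op": "drive_tool", "data": {
  "plan": [
    [[0,-3.35,-0.62,0,0,0,1],[0,-3.35,-0.62,0,0,0,1],[0,0,0,-6.8,0,0,1],[0,0,0,-6.8,0,0,1],[0,0,0,-6.8,0,0,1]]
  ]
}}

```text
clock: 11.15
tcp_pos: [0.4087, -0.3025, 0.0954]
orientation: [0.691, -0.151, 0.691, 0.152]
wrist_force: [0.4, 0.9, -0.6]
finger_gap: 0.0855
```

{"op": "drive_tool", "data": {
  "plan": [
    [[0,0,0,-6.8,0,0,1],[0,0,0,-6.8,0,0,1],[0,0,0,-6.8,0,0,1],[0,0,0,-6.8,0,0,1],[0,0,0,-6.8,0,0,1]]
  ]
}}

```text
clock: 11.57
tcp_pos: [0.409, -0.3016, 0.0955]
orientation: [0.616, -0.347, 0.616, 0.347]
wrist_force: [0.9, -0.3, 0.7]
finger_gap: 0.0856
```

{"op": "drive_tool", "data": {
  "plan": [
    [[0,0,0,-6.8,0,0,1],[0,0,0,-6.8,0,0,1],[0,0,0,0,0,0,1],[0,0,0,0,0,0,1],[0,0,0,0,0,0,1]]
  ]
}}

```text
clock: 11.98
tcp_pos: [0.4088, -0.3012, 0.0961]
orientation: [0.572, -0.415, 0.572, 0.415]
wrist_force: [0.3, 0.1, 0.4]
finger_gap: 0.0849
```

Run:
```python
from h import *
im=shot("top","t13",(340,180,460,290),5)
blobs(im,"top",amin=50,amax=500)
to([410,-301,3],-17.5)
```

```text
[368. 256.] 178 ctr [ 406.  -171.6] size [75.8 29.9] yaw 62.3
[636. 238.] 73 ctr [  457.3 -1017. ] size [15.5 69.3] yaw -8.7
[622. 203.] 142 ctr [ 571.6 -989.7] size [ 23.6 110.1] yaw -82.3
[405. 202.] 402 ctr [ 578.3 -296.5] size [91.2 51.9] yaw 67.2
[437. 168.] 155 ctr [ 690.9 -405. ] size [77.1 29.3] yaw 16.7
[230. 154.] 426 ctr [745.3 280.4] size [76.2 73.2] yaw 89.4
[397. 148.] 190 ctr [ 757.  -273.4] size [59.8 74.2] yaw -2.4
[194. 148.] 371 ctr [769.1 401.6] size [91.  70.7] yaw 47.8
[428. 122.] 192 ctr [ 851.1 -383.5] size [41.1 65.1] yaw -82.1
[294. 120.] 52 ctr [865.   70.2] size [36.1 23.9] yaw 0.6
[309. 123.] 81 ctr [853.6  20.9] size [64.7 47.6] yaw 0.1
[330. 117.] 73 ctr [876.9 -55.6] size [38.3 49.4] yaw -62.8
t 12.03 pos [ 408.7 -301.1   96.3] jaw 162.0 j6 -2.05 gap 85.4 F [-0.1 -0.7  0.2]
 turn rv [-0.5  0.  -0. ]  shift now-frame cm [ 9.33 -0.12  0.05]  shift new-frame cm [ 9.33 -0.12  0.05]
```

View pics/t13.png

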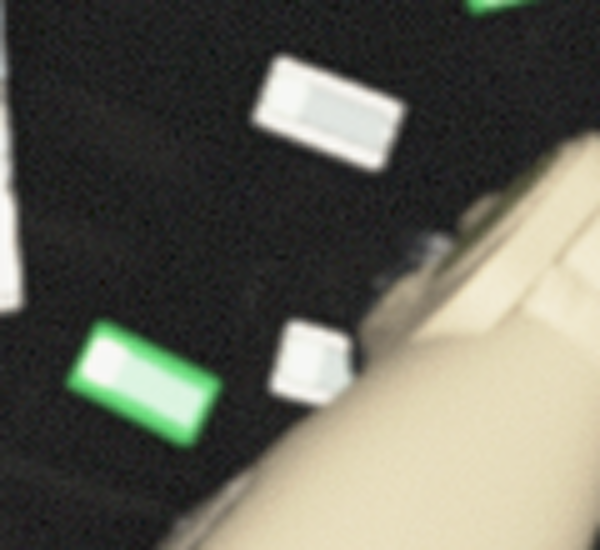

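The near carrier is still in place, at crop (310,365). I go down and grip.

{"op": "drive_tool", "data": {
  "plan": [
    [[2.5,-0.12,0,0,0,0,1],[2.5,0,0,0,0,0,1],[2,0,0,0,0,0,1],[1.5,0,0,0,0,0,1],[0.7,0,0,0,0,0,1]]
  ]
}}

```text
clock: 12.45
tcp_pos: [0.4087, -0.3003, 0.0026]
orientation: [0.572, -0.414, 0.572, 0.417]
wrist_force: [-0.7, 0.9, 0.3]
finger_gap: 0.0849
```

{"op": "drive_tool", "data": {
  "plan": [
    [[0.2,0,0,0,0,0,0.7],[0,0,0,0,0,0,0.6],[0,0,0,0,0,0,0.4],[0,0,0,0,0,0,0.2],[0,0,0,0,0,0,0.2]]
  ],
  "squeeze": 50
}}

```text
clock: 12.87
tcp_pos: [0.4107, -0.3023, 0.0042]
orientation: [0.572, -0.417, 0.572, 0.415]
wrist_force: [0.4, 0.0, 4.4]
finger_gap: 0.0422
```

{"op": "drive_tool", "data": {
  "plan": [
    [[0,0,0,0,0,0,0.2],[-1,0,0,0,0,0,0.2],[-1,0,0,0,0,0,0.2],[-1,0,0,0,0,0,0.2],[-1.2,0,0,0,0,0,0.2]]
  ]
}}

```text
clock: 13.28
tcp_pos: [0.4096, -0.3012, 0.0458]
orientation: [0.572, -0.416, 0.572, 0.416]
wrist_force: [1.0, 0.0, -0.7]
finger_gap: 0.0424
```

Run:
```python
from h import *
im=shot("top","t14",(340,180,460,290),5)
shot("side","s14",(340,170,440,250),6)
to(S(-68,-84,60),94.14)
```

```text
t 13.38 pos [ 411.1 -302.6   47.3] jaw 162.1 j6 -2.05 gap 42.0 F [ 0.5 -0.5 -0.2]
 turn rv [68.   0.   0.3]  shift now-frame cm [-1.31 -0.72 25.72]  shift new-frame cm [-1.27 23.57 10.32]
```

View pics/s14.png

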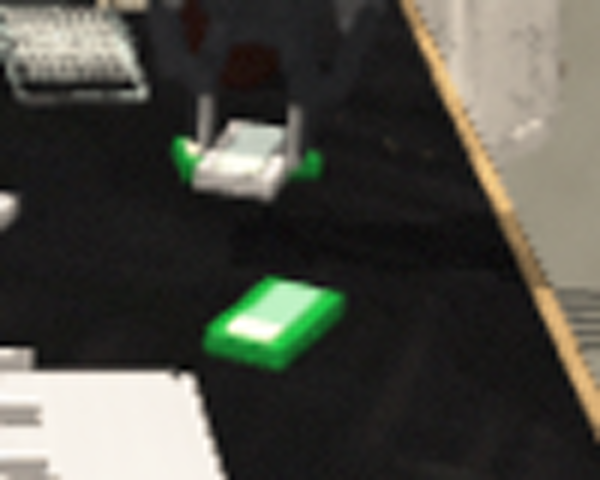

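The carrier is held above the table at crop (240,160). I carry it to bay 3, with about 30 mm of clearance over the green one.

{"op": "drive_tool", "data": {
  "plan": [
    [[-0.1,-0.08,2.86,0,0,0,0.2],[0,-0.08,2.86,0,0,0,0.2],[0,-0.08,2.86,0,0,0,0.2],[0,-0.08,2.86,0,0,0,0.2],[0,-0.08,2.86,0,0,0,0.2]]
  ]
}}

```text
clock: 13.8
tcp_pos: [0.4576, -0.1653, 0.0457]
orientation: [0.572, -0.416, 0.572, 0.416]
wrist_force: [0.5, -0.4, -0.2]
finger_gap: 0.0418
```

{"op": "drive_tool", "data": {
  "plan": [
    [[0,-0.08,2.86,0,0,0,0.2],[0,-0.08,2.86,0,0,0,0.2],[0,-0.08,2.86,0,0,0,0.2],[0,-0.08,2.86,0,0,0,0.2],[0,0,0,6.8,0,0,0.2]]
  ]
}}

```text
clock: 14.22
tcp_pos: [0.4967, -0.0545, 0.0458]
orientation: [0.595, -0.382, 0.594, 0.383]
wrist_force: [0.6, -0.8, -1.1]
finger_gap: 0.042
```

{"op": "drive_tool", "data": {
  "plan": [
    [[0,0,0,6.8,0,0,0.2],[0,0,0,6.8,0,0,0.2],[0,0,0,6.8,0,0,0.2],[0,0,0,6.8,0,0,0.2],[0,0,0,6.8,0,0,0.2]]
  ]
}}

```text
clock: 14.63
tcp_pos: [0.4956, -0.0584, 0.0456]
orientation: [0.681, -0.189, 0.682, 0.189]
wrist_force: [0.3, -0.1, -1.5]
finger_gap: 0.0419
```

{"op": "drive_tool", "data": {
  "plan": [
    [[0,0,0,6.8,0,0,0.2],[0,0,0,6.8,0,0,0.2],[0,0,0,6.8,0,0,0.2],[0,0,0,6.8,0,0,0.2],[0,0,0,0,0,0,0.2]]
  ]
}}

```text
clock: 15.05
tcp_pos: [0.4956, -0.0585, 0.0457]
orientation: [0.707, -0.024, 0.707, 0.024]
wrist_force: [-0.1, 0.1, -0.3]
finger_gap: 0.0423
```

Run:
```python
from h import *
im=shot("top","t15",(250,150,400,260),5)
shot("side","s15",(280,180,400,280),5)
to(S(-67,-84,17),94.14)
```

```text
t 15.15 pos [495.6 -58.6  45.7] jaw 94.3 j6 -0.35 gap 42.3 F [-0.2  0.2 -0.7]
 turn rv [ 0.1 -0.  -0. ]  shift now-frame cm [ 2.87 -0.16  0.22]  shift new-frame cm [ 2.87 -0.16  0.22]
```

View pics/s15.png

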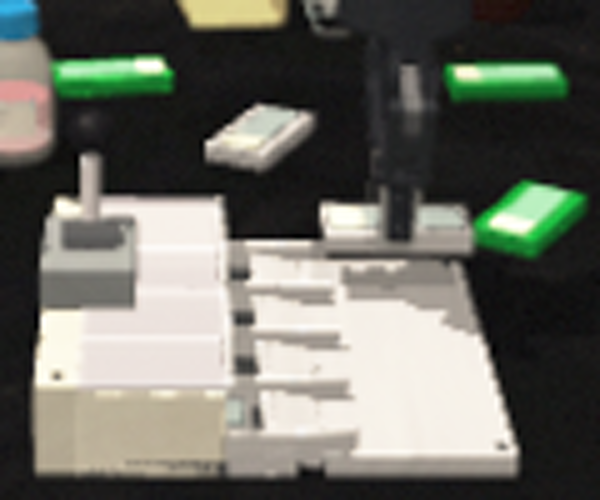

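View pics/t15.png

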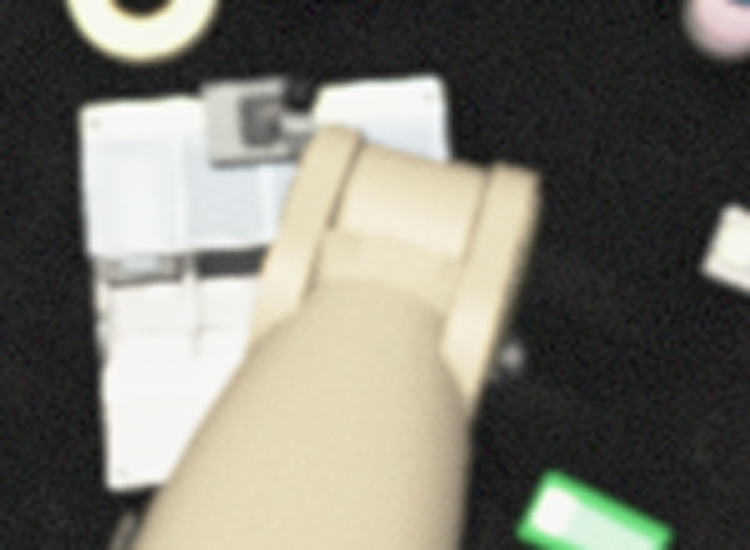

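{"op": "drive_tool", "data": {
  "plan": [
    [[0.9,-0.16,0.22,0,0,0,0.2],[0.9,0,0,0,0,0,0.2],[0.6,0,0,0,0,0,0.2],[0.2,0,0,0,0,0,0.2],[0,0,0,0,0,0,0.2]]
  ]
}}

```text
clock: 15.57
tcp_pos: [0.497, -0.0597, 0.0185]
orientation: [0.706, -0.025, 0.708, 0.026]
wrist_force: [0.4, -0.6, -0.8]
finger_gap: 0.0421
```

{"op": "drive_tool", "data": {
  "plan": [
    [[0.1,0,0,0,0,0,0.2],[0.1,0,0,0,0,0,0.2],[0.1,0,0,0,0,0,0.2],[0,0,0,0,0,0,0.2],[0,0,0,0,0,0,0.2]]
  ]
}}

```text
clock: 15.98
tcp_pos: [0.4982, -0.0601, 0.017]
orientation: [0.707, -0.025, 0.707, 0.025]
wrist_force: [0.1, 0.6, -1.5]
finger_gap: 0.0423
```

Run:
```python
from h import *
shot("side","s16",(280,180,400,280),5)
to(S(-67,-84,17),94.14)
```

```text
t 16.03 pos [498.2 -60.1  17. ] jaw 94.1 j6 -0.35 gap 42.2 F [-0.7 -0.2 -0.8]
 turn rv [-0.  0.  0.]  shift now-frame cm [-0.    0.01 -0.02]  shift new-frame cm [-0.    0.01 -0.02]
```

View pics/s16.png

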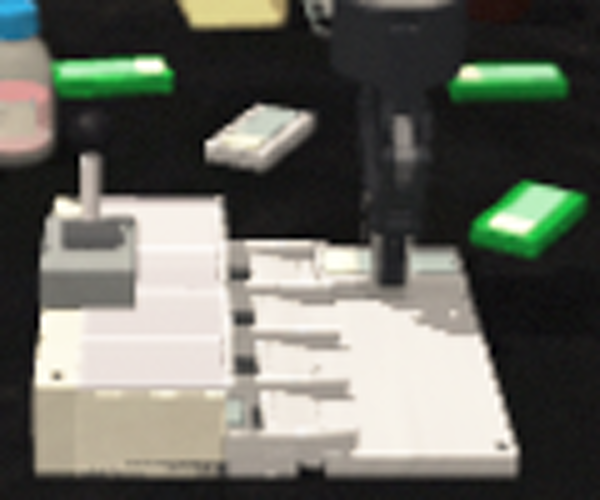

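It is resting on or just above the apron, so I release it and pull back behind it.

{"op": "drive_tool", "data": {
  "plan": [
    [[0.1,0,0,0,0,0,0.7],[0,0,0,0,0,0,0.7],[0,0,0,0,0,0,0.7],[-1.5,0,0,0,0,0,0.7],[-2.5,0,0,0,0,0,0.7]]
  ]
}}

```text
clock: 16.45
tcp_pos: [0.4957, -0.0594, 0.054]
orientation: [0.705, -0.025, 0.708, 0.026]
wrist_force: [0.7, -0.2, 0.3]
finger_gap: 0.0599
```

{"op": "drive_tool", "data": {
  "plan": [
    [[-2,0,-3.5,0,0,0,0],[0,0,-3.7,0,0,0,0],[0,0,0,0,0,0,0],[0,0,0,0,0,0,0],[0,0,0,0,0,0,0]]
  ]
}}

```text
clock: 16.87
tcp_pos: [0.4269, -0.0654, 0.0762]
orientation: [0.707, -0.025, 0.706, 0.025]
wrist_force: [1.3, -0.1, 0.6]
finger_gap: 0.0004
```

Run:
```python
from h import *
to(S(-135,-84,17),94.14)
shot("side","s17",(280,180,400,280),5)
```

```text
t 16.87 pos [426.9 -65.4  76.2] jaw 94.1 j6 -0.41 gap 0.4 F [ 1.3 -0.1  0.6]
 turn rv [-0.1  0.1  0. ]  shift now-frame cm [5.92 0.03 0.31]  shift new-frame cm [5.92 0.03 0.32]
```

View pics/s17.png

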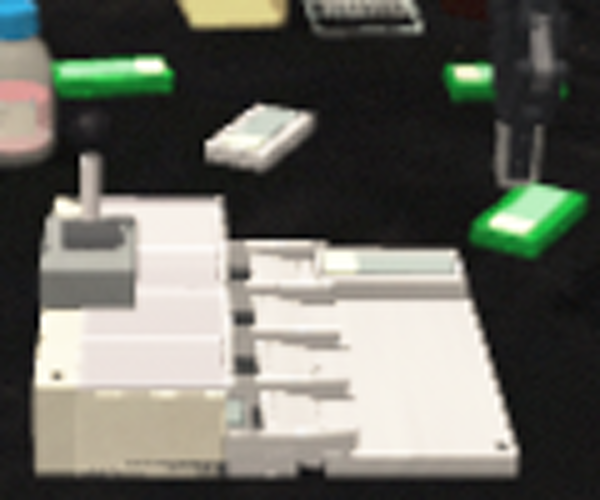

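The carrier lies flat in front of bay 3. Now the same push as before.

{"op": "drive_tool", "data": {
  "plan": [
    [[2,0,0,0,0,0,0],[2,0,0,0,0,0,0],[1.2,0,0,0,0,0,0],[0.7,0,0.8,0,0,0,0],[0,0,0.8,0,0,0,0]]
  ]
}}

```text
clock: 17.33
tcp_pos: [0.4424, -0.0637, 0.0153]
orientation: [0.706, -0.025, 0.707, 0.026]
wrist_force: [0.3, -0.2, 0.9]
finger_gap: -0.0002
```

{"op": "drive_tool", "data": {
  "plan": [
    [[0,0,0.8,0,0,0,0],[0,0,0.8,0,0,0,0],[0,0,0.8,0,0,0,0],[0,0,0.8,0,0,0,0],[0,0,0.8,0,0,0,0]]
  ]
}}

```text
clock: 17.75
tcp_pos: [0.4834, -0.0612, 0.0173]
orientation: [0.707, -0.025, 0.706, 0.025]
wrist_force: [-0.8, -0.4, 0.9]
finger_gap: 0.0002
```

{"op": "drive_tool", "data": {
  "plan": [
    [[0,0,0.9,0,0,0,0],[0,0,0.9,0,0,0,0],[0,0,0.9,0,0,0,0],[-0.2,0,0.9,0,0,0,0],[-0.2,0,0.7,0,0,0,0]]
  ]
}}

```text
clock: 18.17
tcp_pos: [0.5262, -0.0581, 0.0209]
orientation: [0.707, -0.025, 0.707, 0.025]
wrist_force: [-0.3, -0.8, 0.4]
finger_gap: -0.0002
```

Run:
```python
from h import *
to(S(2,-84,22),94.14)
shot("side","s18",(280,180,400,280),5)
```

```text
t 18.17 pos [526.2 -58.1  20.9] jaw 94.1 j6 -0.33 gap -0.2 F [-0.3 -0.8  0.4]
 turn rv [-0.  0. -0.]  shift now-frame cm [-0.11  0.02  4.07]  shift new-frame cm [-0.11  0.01  4.07]
```

View pics/s18.png

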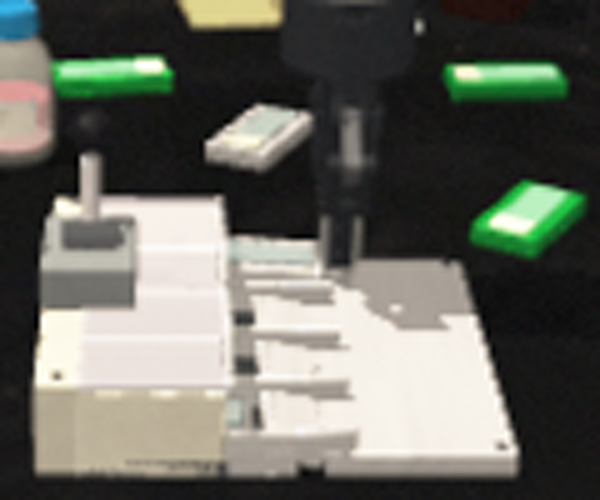

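{"op": "drive_tool", "data": {
  "plan": [
    [[-0.1,0,0.9,0,0,0,0],[0,0,0.9,0,0,0,0],[0,0,0.9,0,0,0,0],[0,0,0.9,0,0,0,0],[0,0,0.6,0,0,0,0]]
  ]
}}

```text
clock: 18.63
tcp_pos: [0.5683, -0.0551, 0.0218]
orientation: [0.707, -0.025, 0.706, 0.025]
wrist_force: [1.4, -0.1, -0.4]
finger_gap: -0.0004
```

{"op": "drive_tool", "data": {
  "plan": [
    [[0,0,-2,0,0,0,0],[-1,0,-3,0,0,0,0],[-2,0,-3,0,0,0,0.3],[-3,0,-2,0,0,0,1],[-1,0,0,0,0,0,1]]
  ]
}}

```text
clock: 19.05
tcp_pos: [0.4642, -0.062, 0.094]
orientation: [0.706, -0.025, 0.707, 0.025]
wrist_force: [0.6, 0.4, -0.0]
finger_gap: 0.0355
```

Run:
```python
from h import *
im=shot("top","t19",(260,150,350,260),5)
shot("side","s19",(280,180,400,280),5)
blobs(im,"top",amin=350,amax=500)
to([578,-296,95],-22.8)
```

```text
[405. 202.] 399 ctr [ 578.4 -296.4] size [90.9 52. ] yaw 67.3
[230. 154.] 425 ctr [745.3 280.4] size [76.2 73.2] yaw 89.4
[194. 148.] 373 ctr [768.9 402.4] size [92.2 68.5] yaw 45.6
t 19.15 pos [469.3 -63.   94.3] jaw 94.1 j6 -0.37 gap 50.7 F [ 1.7 -0.7  1.3]
 turn rv [-63.1   0.2   0.3]  shift now-frame cm [ 2.000e-02 -2.401e+01  9.200e+00]  shift new-frame cm [ -0.07 -19.05 -17.27]
```

View pics/s19.png

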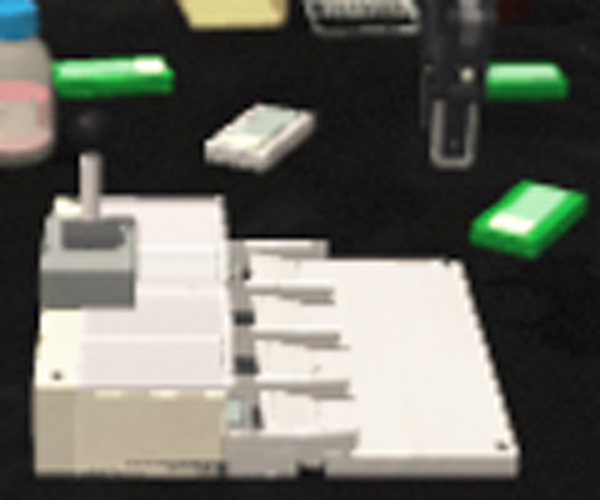

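View pics/t19.png

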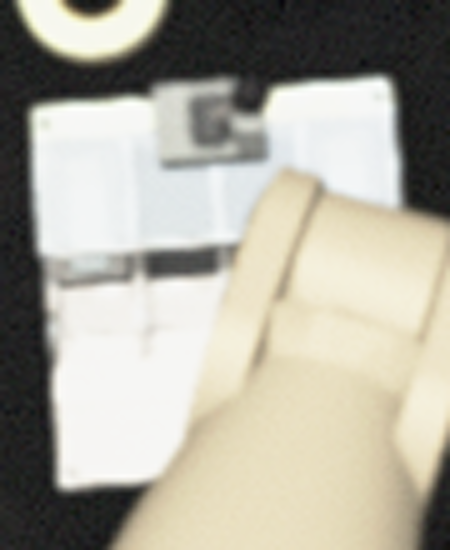

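Bay 3 seems filled too; I'll confirm it in the top view once the arm is away. Next is the third carrier, at (578,-296).

{"op": "drive_tool", "data": {
  "plan": [
    [[0,-2.67,1.02,0,0,0,1],[0,-2.67,1.02,0,0,0,1],[0,-2.67,1.02,0,0,0,1],[0,-2.67,1.02,0,0,0,1],[0,-2.67,1.02,0,0,0,1]]
  ]
}}

```text
clock: 19.57
tcp_pos: [0.5289, -0.1931, 0.0903]
orientation: [0.707, -0.025, 0.707, 0.026]
wrist_force: [0.5, 0.0, -0.4]
finger_gap: 0.0852
```

{"op": "drive_tool", "data": {
  "plan": [
    [[0,-2.67,1.02,0,0,0,1],[0,-2.67,1.02,0,0,0,1],[0,-2.67,1.02,0,0,0,1],[0,-2.65,1.04,0,0,0,1],[0,0,0,-6.3,0,0,1]]
  ]
}}

```text
clock: 19.98
tcp_pos: [0.5792, -0.3007, 0.0896]
orientation: [0.705, -0.064, 0.704, 0.062]
wrist_force: [0.5, -0.1, 0.3]
finger_gap: 0.0856
```

{"op": "drive_tool", "data": {
  "plan": [
    [[0,0,0,-6.3,0,0,1],[0,0,0,-6.3,0,0,1],[0,0,0,-6.3,0,0,1],[0,0,0,-6.3,0,0,1],[0,0,0,-6.3,0,0,1]]
  ]
}}

```text
clock: 20.4
tcp_pos: [0.5769, -0.2954, 0.0896]
orientation: [0.66, -0.254, 0.66, 0.255]
wrist_force: [-0.2, -0.4, -0.2]
finger_gap: 0.0853
```

{"op": "drive_tool", "data": {
  "plan": [
    [[0,0,0,-6.3,0,0,1],[0,0,0,-6.3,0,0,1],[0,0,0,-6.3,0,0,1],[0,0,0,-6.3,0,0,1],[0,0,0,0,0,0,1]]
  ]
}}

```text
clock: 20.82
tcp_pos: [0.5768, -0.2953, 0.0898]
orientation: [0.589, -0.391, 0.589, 0.392]
wrist_force: [-0.0, -0.4, -0.0]
finger_gap: 0.0857
```

Run:
```python
from h import *
im=shot("top","t20",(260,150,440,260),4)
blobs(im,"top",amin=150,amax=500)
to([578,-296,3],-22.8)
```

```text
[448. 256.] 168 ctr [ 402.8 -426.1] size [76.4 28. ] yaw 10.0
[230. 154.] 423 ctr [745.8 280.6] size [74.9 74.4] yaw 86.6
[397. 148.] 190 ctr [ 757.  -273.4] size [59.8 74.2] yaw -2.4
[194. 148.] 369 ctr [768.9 402.4] size [92.2 68.5] yaw 45.6
[428. 122.] 190 ctr [ 851.  -383.2] size [40.9 64.5] yaw -83.2
t 20.87 pos [ 576.7 -295.2   90.1] jaw 157.0 j6 -1.77 gap 85.5 F [0.2 0.3 0.6]
 turn rv [-0.2  0.  -0.1]  shift now-frame cm [ 8.71 -0.16 -0.02]  shift new-frame cm [ 8.71 -0.15 -0.02]
```

View pics/t20.png

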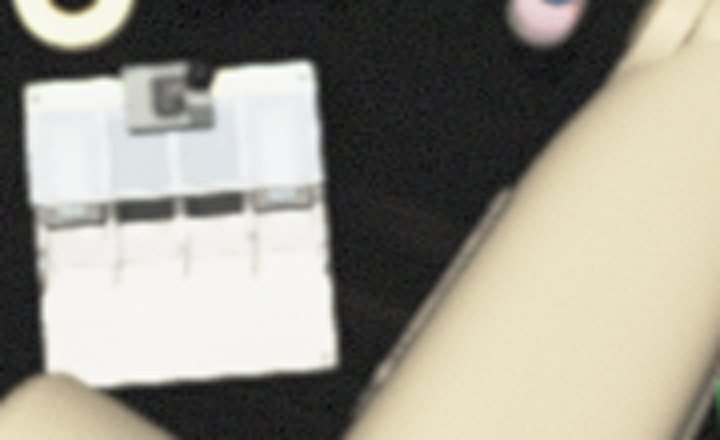

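Both bays 0 and 3 show the carrier's end under the hood edge. The arm hides the third carrier from above, so I check the side view.

Run:
```python
from h import *
shot("side","s20",(280,170,400,250),6)
```

```text
(no output)
```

View pics/s20.png

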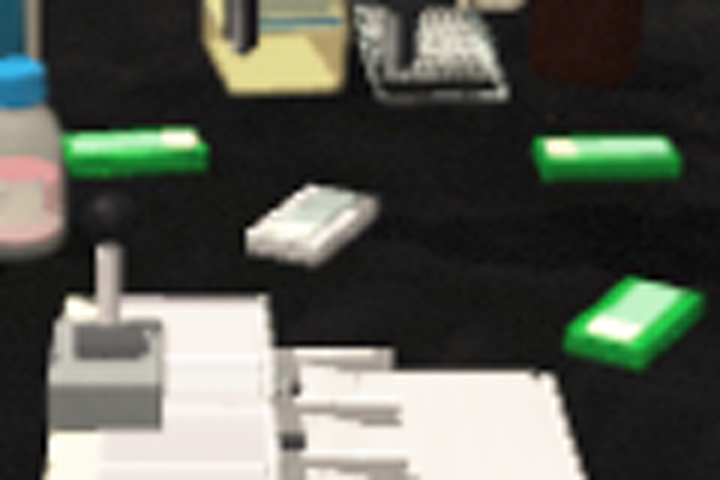

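The third carrier has not moved: it is at side pixel (332,207), as before. I go down and grip.

{"op": "drive_tool", "data": {
  "plan": [
    [[2.5,-0.15,0,0,0,0,1],[2.2,0,0,0,0,0,1],[2,0,0,0,0,0,1],[1.2,0,0,0,0,0,1],[0.7,0,0,0,0,0,1]]
  ]
}}

```text
clock: 21.33
tcp_pos: [0.5765, -0.295, 0.0032]
orientation: [0.589, -0.389, 0.59, 0.391]
wrist_force: [-0.1, -0.0, -0.3]
finger_gap: 0.0854
```

{"op": "drive_tool", "data": {
  "plan": [
    [[0.1,0,0,0,0,0,0.7],[0,0,0,0,0,0,0.6],[0,0,0,0,0,0,0.4],[0,0,0,0,0,0,0.2],[0,0,0,0,0,0,0.2]]
  ],
  "squeeze": 50
}}

```text
clock: 21.75
tcp_pos: [0.5786, -0.2966, 0.0066]
orientation: [0.59, -0.392, 0.589, 0.39]
wrist_force: [0.2, -0.2, 3.8]
finger_gap: 0.0417
```

{"op": "drive_tool", "data": {
  "plan": [
    [[0,0,0,0,0,0,0.2],[-1,0,0,0,0,0,0.2],[-1,0,0,0,0,0,0.2],[-1,0,0,0,0,0,0.2],[-1.2,0,0,0,0,0,0.2]]
  ]
}}

```text
clock: 22.17
tcp_pos: [0.5772, -0.2957, 0.0477]
orientation: [0.589, -0.391, 0.589, 0.391]
wrist_force: [-0.3, 0.3, -1.3]
finger_gap: 0.0418
```

Run:
```python
from h import *
shot("side","s21",(280,150,400,250),6)
to(S(-68,-28,50),94.14)
```

```text
t 22.22 pos [ 578.7 -296.6   50.7] jaw 157.1 j6 -1.77 gap 41.7 F [0.1 0.9 0.4]
 turn rv [63.   0.1  0.2]  shift now-frame cm [-1.000e-02  1.928e+01  2.359e+01]  shift new-frame cm [ 0.07 29.78 -6.45]
```

View pics/s21.png

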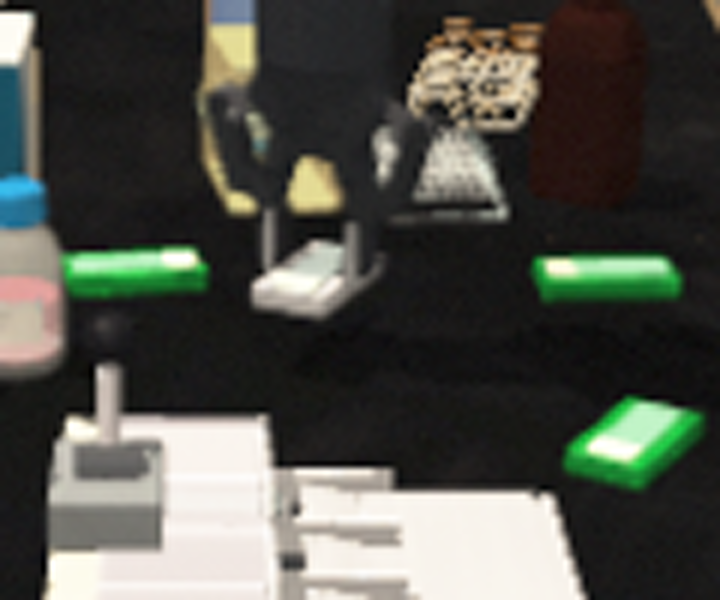

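The carrier is held. I carry it to bay 2.

{"op": "drive_tool", "data": {
  "plan": [
    [[0,2.3,1.6,0,0,0,0.2],[0,2.3,1.6,0,0,0,0.2],[0,2.3,1.6,0,0,0,0.2],[0,2.1,2.4,0,0,0,0.2],[0,2.1,2.4,0,0,0,0.2]]
  ]
}}

```text
clock: 22.63
tcp_pos: [0.512, -0.1635, 0.0474]
orientation: [0.59, -0.391, 0.589, 0.39]
wrist_force: [-0.1, 0.4, -1.1]
finger_gap: 0.0417
```

{"op": "drive_tool", "data": {
  "plan": [
    [[0,1.7,2.8,0,0,0,0.2],[0,1.7,2.8,0,0,0,0.2],[0,1.6,2.8,0,0,0,0.2],[0,1.6,2.8,0,0,0,0.2],[0,1.6,2.8,0,0,0,0.2]]
  ]
}}

```text
clock: 23.05
tcp_pos: [0.4915, -0.0019, 0.0476]
orientation: [0.59, -0.391, 0.589, 0.39]
wrist_force: [1.0, -0.8, -0.9]
finger_gap: 0.042
```

{"op": "drive_tool", "data": {
  "plan": [
    [[0,0,0,6.3,0,0,0.2],[0,0,0,6.3,0,0,0.2],[0,0,0,6.3,0,0,0.2],[0,0,0,6.3,0,0,0.2],[0,0,0,6.3,0,0,0.2]]
  ]
}}

```text
clock: 23.47
tcp_pos: [0.4919, -0.0031, 0.0475]
orientation: [0.674, -0.215, 0.673, 0.214]
wrist_force: [-0.1, -0.1, -1.0]
finger_gap: 0.0413
```

{"op": "drive_tool", "data": {
  "plan": [
    [[0,0,0,6.3,0,0,0.2],[0,0,0,6.3,0,0,0.2],[0,0,0,6.3,0,0,0.2],[0,0,0,6.3,0,0,0.2],[0,0,0,6.3,0,0,0.2]]
  ]
}}

```text
clock: 23.88
tcp_pos: [0.4919, -0.0033, 0.0475]
orientation: [0.707, -0.023, 0.706, 0.023]
wrist_force: [-0.0, 0.3, -1.4]
finger_gap: 0.0416
```

Run:
```python
from h import *
shot("side","s22",(280,180,400,280),5)
to(S(-67,-28,19),94.14)
```

```text
t 23.93 pos [491.9  -3.3  47.5] jaw 93.5 j6 -0.23 gap 41.7 F [ 0.2  0.2 -1.7]
 turn rv [-0.6  0.1  0. ]  shift now-frame cm [ 2.85 -0.09  0.19]  shift new-frame cm [ 2.85 -0.09  0.19]
```

View pics/s22.png

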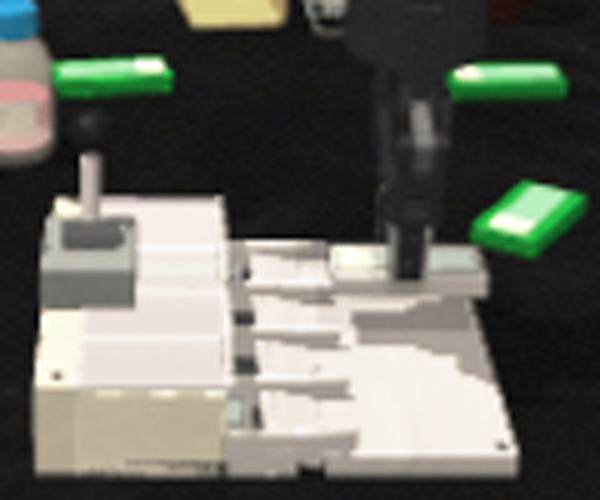

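{"op": "drive_tool", "data": {
  "plan": [
    [[0.9,-0.09,0.2,-0.6,0,0,0.2],[0.9,0,0,0,0,0,0.2],[0.6,0,0,0,0,0,0.2],[0.2,0,0,0,0,0,0.2],[0,0,0,0,0,0,0.2]]
  ]
}}

```text
clock: 24.35
tcp_pos: [0.4925, -0.0038, 0.0196]
orientation: [0.706, -0.029, 0.707, 0.029]
wrist_force: [0.5, -0.7, -1.2]
finger_gap: 0.0417
```

{"op": "drive_tool", "data": {
  "plan": [
    [[0.1,0,0,0,0,0,0.2],[0.1,0,0,0,0,0,0.2],[0.1,0,0,0,0,0,0.2],[0,0,0,0,0,0,0.2],[0,0,0,0,0,0,0.2]]
  ]
}}

```text
clock: 24.77
tcp_pos: [0.4938, -0.004, 0.0186]
orientation: [0.707, -0.029, 0.706, 0.029]
wrist_force: [-2.6, 0.5, 5.8]
finger_gap: 0.042
```

Run:
```python
from h import *
shot("side","s23",(280,180,400,280),5)
to(S(-67,-28,19),94.14)
```

```text
t 24.82 pos [493.8  -4.   18.6] jaw 94.7 j6 -0.25 gap 41.5 F [-1.5  0.3  5.5]
 turn rv [0.6 0.  0. ]  shift now-frame cm [-0.04 -0.01  0.01]  shift new-frame cm [-0.04 -0.01  0.01]
```

View pics/s23.png

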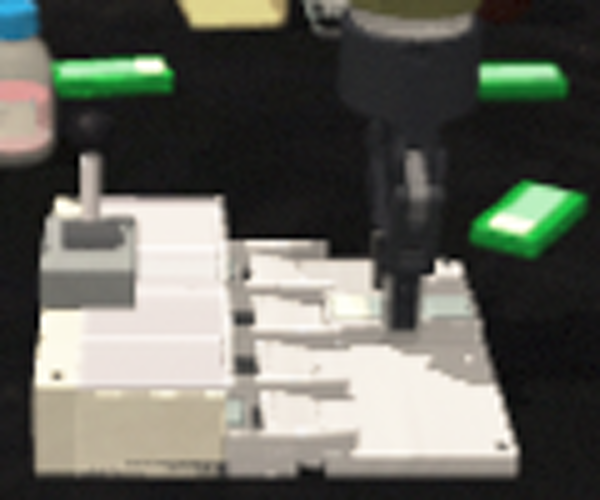

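Contact with the apron shows as 5.5 N upward. I release it.

{"op": "drive_tool", "data": {
  "plan": [
    [[0,0,0,0,0,0,0.7],[0,0,0,0,0,0,0.7],[0,0,0,0,0,0,0.7],[-1.5,0,0,0,0,0,0.7],[-2.5,0,0,0,0,0,0.7]]
  ]
}}

```text
clock: 25.23
tcp_pos: [0.4912, -0.0037, 0.0558]
orientation: [0.705, -0.028, 0.708, 0.029]
wrist_force: [-0.7, 0.3, -0.4]
finger_gap: 0.0596
```

{"op": "drive_tool", "data": {
  "plan": [
    [[-2,0,-3.5,0.6,0,0,0],[0,0,-3.5,0,0,0,0],[0,0,0,0,0,0,0],[0,0,0,0,0,0,0],[0,0,0,0,0,0,0]]
  ]
}}

```text
clock: 25.65
tcp_pos: [0.4244, -0.0096, 0.078]
orientation: [0.707, -0.025, 0.706, 0.025]
wrist_force: [1.0, 0.2, -0.2]
finger_gap: 0.0007
```

Run:
```python
from h import *
to(S(-135,-28,17),94.14)
shot("side","s24",(280,180,400,280),5)
```

```text
t 25.65 pos [424.4  -9.6  78. ] jaw 94.1 j6 -0.28 gap 0.7 F [ 1.   0.2 -0.2]
 turn rv [-0.1  0.1  0. ]  shift now-frame cm [6.1  0.04 0.16]  shift new-frame cm [6.1  0.04 0.17]
```

View pics/s24.png

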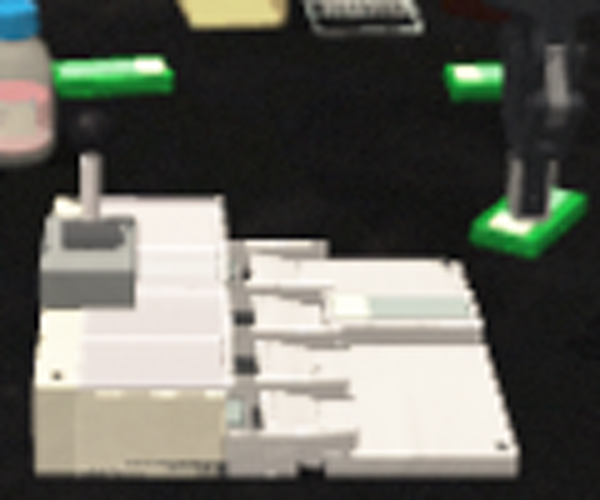

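The carrier lies flat in front of bay 2, so I push it in.

{"op": "drive_tool", "data": {
  "plan": [
    [[2,0.04,0,0,0,0,0],[2,0,0,0,0,0,0],[1.4,0,0,0,0,0,0],[0.7,0,0.7,0,0,0,0],[0,0,0.7,0,0,0,0]]
  ]
}}

```text
clock: 26.12
tcp_pos: [0.4376, -0.0077, 0.0152]
orientation: [0.706, -0.025, 0.708, 0.026]
wrist_force: [0.3, 0.3, 1.1]
finger_gap: -0.0002
```

{"op": "drive_tool", "data": {
  "plan": [
    [[0,0,0.8,0,0,0,0],[0,0,0.8,0,0,0,0],[0,0,0.8,0,0,0,0],[0,0,0.8,0,0,0,0],[0,0,0.8,0,0,0,0]]
  ]
}}

```text
clock: 26.53
tcp_pos: [0.4789, -0.0051, 0.0173]
orientation: [0.707, -0.025, 0.706, 0.025]
wrist_force: [-1.5, -0.4, 0.7]
finger_gap: 0.0
```

{"op": "drive_tool", "data": {
  "plan": [
    [[0,0,0.9,0,0,0,0],[0,0,0.9,0,0,0,0],[0,0,0.9,0,0,0,0],[-0.2,0,0.9,0,0,0,0],[-0.2,0,0.7,0,0,0,0]]
  ]
}}

```text
clock: 26.95
tcp_pos: [0.5217, -0.002, 0.0209]
orientation: [0.707, -0.025, 0.706, 0.025]
wrist_force: [-1.5, -0.4, -0.3]
finger_gap: 0.0002
```

Run:
```python
from h import *
to(S(2,-28,22),94.14)
shot("side","s25",(280,180,400,280),5)
```

```text
t 26.95 pos [521.7  -2.   20.9] jaw 94.1 j6 -0.23 gap 0.2 F [-1.5 -0.4 -0.3]
 turn rv [-0.  0. -0.]  shift now-frame cm [-0.11 -0.01  4.11]  shift new-frame cm [-0.11 -0.01  4.11]
```

View pics/s25.png

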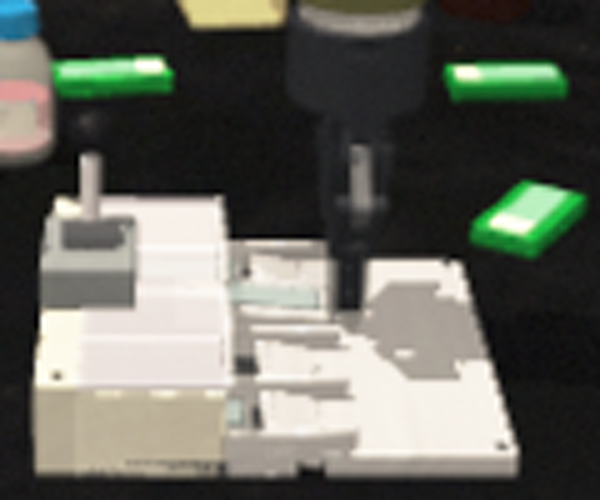

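{"op": "drive_tool", "data": {
  "plan": [
    [[-0.1,0,0.9,0,0,0,0],[0,0,0.9,0,0,0,0],[0,0,0.9,0,0,0,0],[0,0,0.9,0,0,0,0],[0,0,0.6,0,0,0,0]]
  ]
}}

```text
clock: 27.42
tcp_pos: [0.5639, 0.001, 0.0218]
orientation: [0.707, -0.025, 0.706, 0.025]
wrist_force: [-0.9, 0.3, 0.7]
finger_gap: -0.0
```

{"op": "drive_tool", "data": {
  "plan": [
    [[0,0,-2,0,0,0,0],[-1,0,-3,0,0,0,0],[-3,0,-2.5,0,0,0,0],[-4,0,0,0,0,0,0],[-4,0,0,0,0,0,0]]
  ]
}}

```text
clock: 27.83
tcp_pos: [0.4845, -0.004, 0.1418]
orientation: [0.705, -0.025, 0.708, 0.026]
wrist_force: [1.7, -0.8, 0.2]
finger_gap: -0.0
```

{"op": "drive_tool", "data": {
  "plan": [
    [[-3,-4,0,0,0,0,0],[0,-4,0,0,0,0,0],[0,-4,0,0,0,0,0],[0,-4,0,0,0,0,0],[0,0,0,0,0,0,0]]
  ]
}}

```text
clock: 28.25
tcp_pos: [0.5004, -0.1641, 0.1674]
orientation: [0.708, -0.024, 0.706, 0.022]
wrist_force: [0.4, -0.2, -0.0]
finger_gap: -0.0002
```

Run:
```python
from h import *
to(S(100,-80,130),94.14)
shot("side","s26",(280,180,400,280),5)
shot("top","t26",(260,150,350,260),5)
```

```text
t 28.25 pos [ 500.4 -164.1  167.4] jaw 93.7 j6 -0.53 gap -0.2 F [ 0.4 -0.2 -0. ]
 turn rv [-0.4  0.2  0.2]  shift now-frame cm [ 3.75 10.94 17.12]  shift new-frame cm [ 3.74 10.8  17.21]
```

View pics/s26.png

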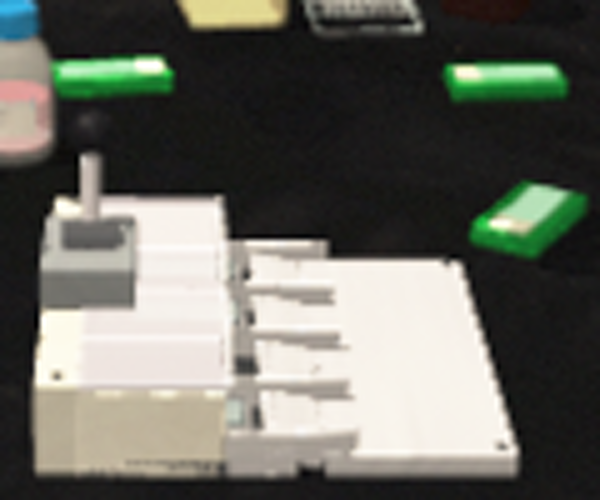

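View pics/t26.png

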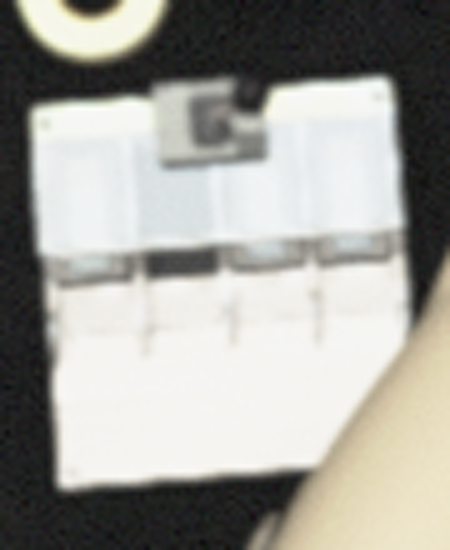

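All three occupied bays (0, 2, 3) show the carrier end sunk behind a dark gap at the lip, and nothing else is left to load. Next is the switch, with the ball seen at about (310,169) in the top view.

{"op": "drive_tool", "data": {
  "plan": [
    [[0,0,3.4,0,0,0,0],[0,0,3.4,0,0,0,0],[0,0,3.4,0,0,0,0],[0,0,3.4,0,0,0,0],[0,0,3.4,0,0,0,0]]
  ]
}}

```text
clock: 28.77
tcp_pos: [0.6695, -0.143, 0.1667]
orientation: [0.707, -0.026, 0.707, 0.026]
wrist_force: [0.5, -1.5, 0.6]
finger_gap: 0.0
```

{"op": "drive_tool", "data": {
  "plan": [
    [[0,3,0,0,0,0,0],[0,3,0,0,0,0,0],[0,3,0,0,0,0,0],[0,1,0,0,0,0,0],[0,0,0,0,0,0,0]]
  ]
}}

```text
clock: 29.18
tcp_pos: [0.6604, -0.041, 0.1666]
orientation: [0.706, -0.027, 0.707, 0.028]
wrist_force: [-0.2, 0.4, 0.3]
finger_gap: -0.0001
```

Run:
```python
from h import *
to(S(100,-80,114),94.14)
shot("side","s27",(240,150,400,280),5)
shot("top","t27",(260,110,380,220),5)
```

```text
t 29.18 pos [660.4 -41.  166.6] jaw 94.4 j6 -0.26 gap -0.1 F [-0.2  0.4  0.3]
 turn rv [ 0.3 -0.1 -0.1]  shift now-frame cm [ 5.26 -0.32  0.36]  shift new-frame cm [ 5.26 -0.32  0.36]
```

View pics/s27.png

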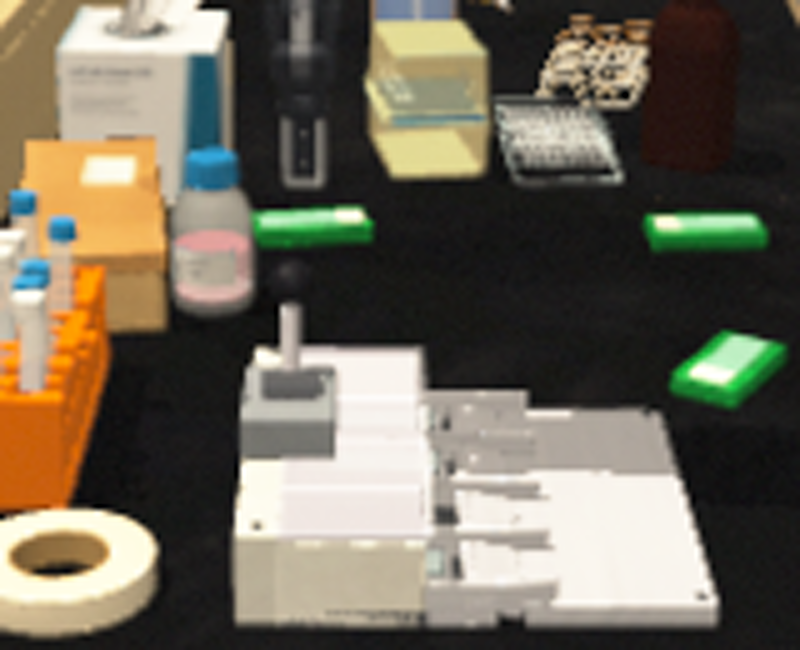

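View pics/t27.png

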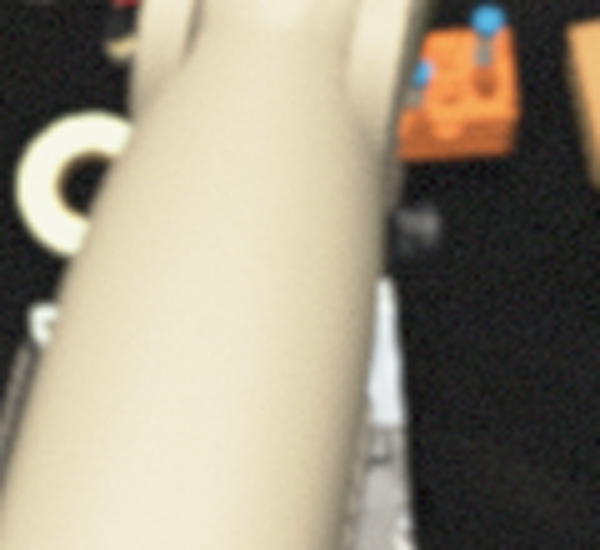

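The finger is to the right of the ball with a clear path. I go down and push left.

{"op": "drive_tool", "data": {
  "plan": [
    [[2,0,0.36,0,0,0,0],[2,0,0,0,0,0,0],[1.1,0,0,0,0,0,0],[0,0.5,0,0,0,0,0],[0,1,0,0,0,0,0]]
  ]
}}

```text
clock: 29.7
tcp_pos: [0.6629, -0.0317, 0.1153]
orientation: [0.706, -0.024, 0.707, 0.024]
wrist_force: [0.6, -0.2, 1.3]
finger_gap: -0.0
```

{"op": "drive_tool", "data": {
  "plan": [
    [[0,1,0,0,0,0,0],[0,1,0,0,0,0,0],[0,1,0,0,0,0,0],[0,1,0,0,0,0,0],[0,1,0,0,0,0,0]]
  ]
}}

```text
clock: 30.12
tcp_pos: [0.6603, 0.0209, 0.1169]
orientation: [0.707, -0.025, 0.706, 0.025]
wrist_force: [1.5, -0.7, 0.9]
finger_gap: 0.0001
```

Run:
```python
from h import *
to(S(100,2,115),94.14)
shot("side","s28",(240,150,400,280),5)
```

```text
t 30.12 pos [660.3  20.9 116.9] jaw 94.1 j6 -0.16 gap 0.1 F [ 1.5 -0.7  0.9]
 turn rv [-0.   0.1  0. ]  shift now-frame cm [ 0.19  1.7  -0.08]  shift new-frame cm [ 0.19  1.7  -0.08]
```

View pics/s28.png

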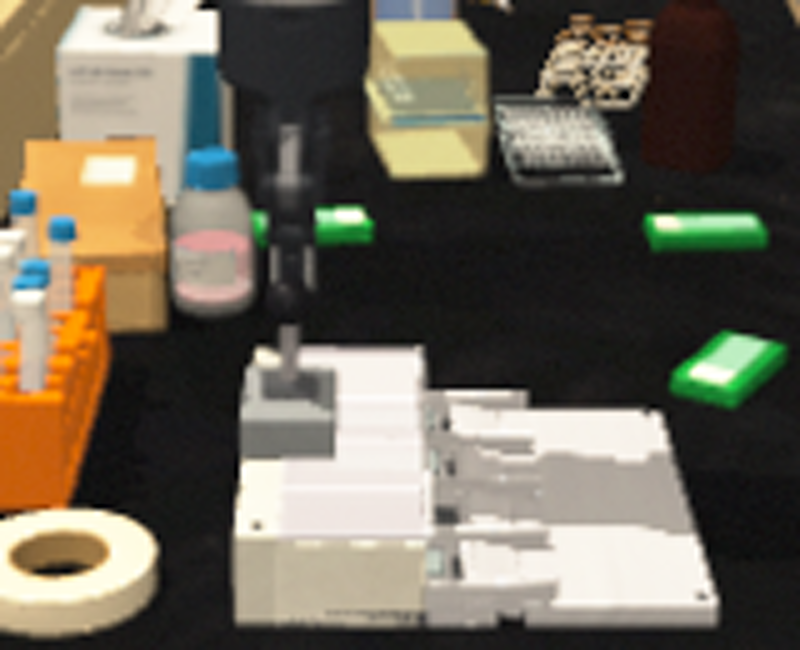

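{"op": "drive_tool", "data": {
  "plan": [
    [[0,0.6,0,0,0,0,0],[0,0.5,0,0,0,0,0],[0,0.3,0,0,0,0,0],[0,0.2,0,0,0,0,0],[0,0,0,0,0,0,0]]
  ]
}}

```text
clock: 30.58
tcp_pos: [0.6584, 0.036, 0.1154]
orientation: [0.706, -0.025, 0.707, 0.026]
wrist_force: [1.3, -1.0, 0.3]
finger_gap: 0.0002
```

{"op": "drive_tool", "data": {
  "plan": [
    [[0,0.2,0,0,0,0,0],[0,0.2,0,0,0,0,0],[0,0.1,0,0,0,0,0],[0,0,0,0,0,0,0],[0,0,0,0,0,0,0]]
  ]
}}

```text
clock: 31.0
tcp_pos: [0.6584, 0.0373, 0.1156]
orientation: [0.706, -0.026, 0.707, 0.022]
wrist_force: [-0.8, -9.9, -1.1]
finger_gap: -0.0002
```

Run:
```python
from h import *
to(S(100,2,115),94.14)
shot("side","s29",(240,150,400,280),5)
for y in (-29,0,20,25,29): print(y,(proj("side",S(100,y,73+np.sqrt(3600-y*y))/1000)-[240,150])*5,(proj("top",S(100,y,73+np.sqrt(3600-y*y))/1000)))
```

```text
t 31.0 pos [658.4  37.3 115.6] jaw 93.9 j6 -0.13 gap -0.2 F [-0.8 -9.9 -1.1]
 turn rv [-0.2 -0.   0.3]  shift now-frame cm [ 0.06  0.06 -0.01]  shift new-frame cm [ 0.06  0.06 -0.01]
-29 [291.97297708 279.967034  ] [309.84525614 169.4457374 ]
0 [290.21596344 287.09206882] [300.07771098 169.57217573]
20 [288.98614178 307.749536  ] [293.56176017 170.39226112]
25 [288.67779165 315.12576931] [291.9788906  170.69503349]
29 [288.43119391 321.78414813] [290.73045341 170.96988185]
```

View pics/s29.png

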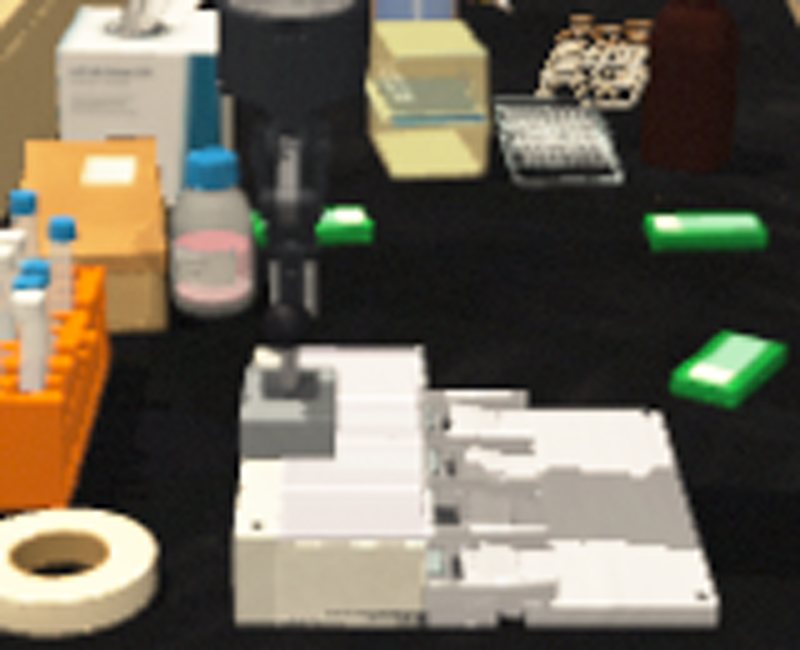

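The lever is at its end stop: force 10 N, ball at crop (286,322) against the predicted (288,322). I back off and clear the view.

{"op": "drive_tool", "data": {
  "plan": [
    [[0,-1,0,0,0,0,0],[0,-2,0,0,0,0,0],[-2,-2,0,0,0,0,0],[-4,0,0,0,0,0,0],[-3,0,0,0,0,0,0]]
  ]
}}

```text
clock: 31.47
tcp_pos: [0.6617, -0.0107, 0.207]
orientation: [0.706, -0.024, 0.707, 0.025]
wrist_force: [1.4, 1.0, 1.0]
finger_gap: -0.0001
```

{"op": "drive_tool", "data": {
  "plan": [
    [[0,-4,-2,0,0,0,0],[0,-4,-2,0,0,0,0],[0,-4,-2,0,0,0,0],[0,-4,-2,0,0,0,0],[0,-4,-2,0,0,0,0]]
  ]
}}

```text
clock: 31.88
tcp_pos: [0.5815, -0.2033, 0.2062]
orientation: [0.707, -0.025, 0.706, 0.026]
wrist_force: [1.1, 0.0, 0.8]
finger_gap: -0.0002
```

{"op": "drive_tool", "data": {
  "plan": [
    [[0,0,0,0,0,0,0],[0,0,0,0,0,0,0],[0,0,0,0,0,0,0],[0,0,0,0,0,0,0],[0,0,0,0,0,0,0]]
  ]
}}

```text
clock: 32.3
tcp_pos: [0.5829, -0.2004, 0.2058]
orientation: [0.707, -0.026, 0.707, 0.026]
wrist_force: [-0.4, -0.3, 0.0]
finger_gap: 0.0003
```

Run:
```python
from h import *
a=shot("side","s30",(270,180,400,280),6)
im=shot("top","t30",(260,150,350,260),5)
blobs(im,"top",amin=150,amax=900)
print(env.get_state()["wrist_force"],env.get_state()["clock"])
```

```text
[226. 294.] 650 ctr [302.8 274.8] size [194.6  55.1] yaw 89.8
[448. 256.] 166 ctr [ 403.2 -426. ] size [75.8 28.7] yaw 10.8
[509. 222.] 817 ctr [ 512.1 -626. ] size [ 90.3 115.2] yaw -82.8
[230. 154.] 420 ctr [745.9 280.7] size [74.6 74.3] yaw 86.6
[195. 148.] 358 ctr [769.8 401.7] size [92.1 66.2] yaw 45.5
[278. 147.] 702 ctr [770.1 121.4] size [105.5 101.1] yaw 0.7
[0.28370214 0.23142658 0.693512  ] 32.4
```

View pics/s30.png

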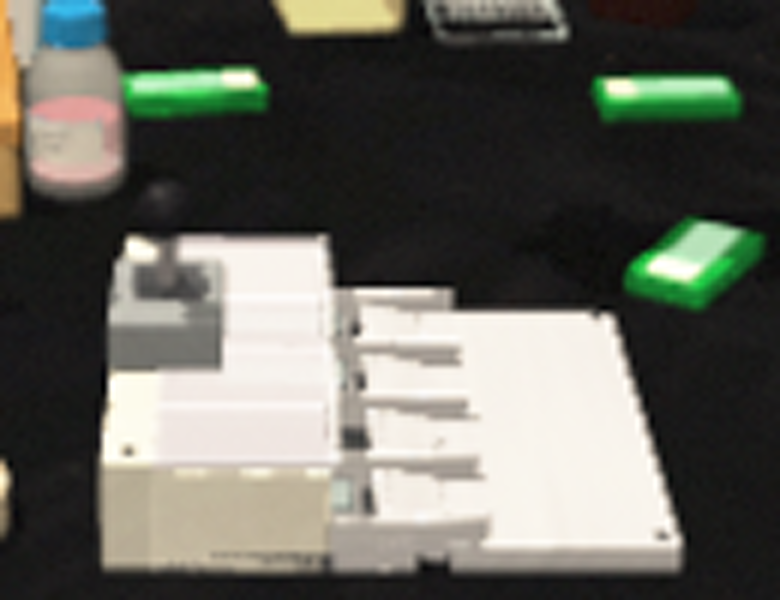

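View pics/t30.png

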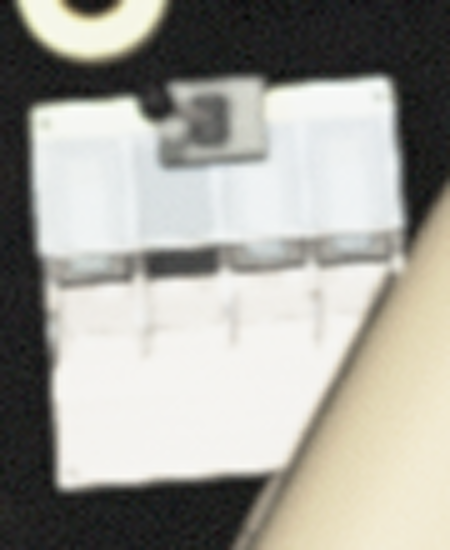

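The ball is at top pixel (291,170), where I predicted it for "on". The carriers sit in bays 0, 2 and 3, the bystanders have not moved, and the robot touches nothing.

```bash
python3 -c "
from workcell import env
print(env.hand_in())"
```

```text
the job is handed in; nothing more can be done
None
```

The slide warmer is loaded and switched on, and I handed the job in at about 32 s of the 210 s allowed. The hand-in reported no verdict.

- **Carriers:** three were present at the start. Each was set down flat, slide up, on the apron and pushed over the lip into a bay of its own: bays 0, 3 and 2, in that order. Bay 1 stays empty because there was no fourth carrier.
- **Switch:** I pushed the lever across only after all three carriers were down. It reached its end stop at about 10 N.

**Last checks**
- **In the pockets:** in both camera views, all three carriers sit behind the lip with a dark gap at the crest. I judged "flat" from the pictures, not from a height measurement.
- **Lever:** after I let go, the ball was at top pixel (291, 170), against a predicted (290.7, 171.0) for on.
- **Bystanders:** the timer, bottle and tape measured within about 1 mm of their first positions. I saw no change in the green look-alikes, though the arm hid some of them from above at the end.
- **Robot:** it stood clear, with no more than 0.7 N on the wrist.
- **Disturbances:** I noticed no knocked carrier and no slackened grip.

One reading disagreed: the gap on a held carrier measured 41–42 mm instead of the stated 44 mm. All three grips held anyway.

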